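Put the coffee set away in the counter chest

TASK

Open the wooden chest and lock its folding stay straight so that the lid stays up by itself, then put the coffee set away in it: all the espresso cups upright, nested into one stack, and all the cork coasters lying flat. With everything in, break the stay's knee and lower the lid gently until it is fully shut; leave the honey jar, salt cellar and spoon where they are.

Things in the scene. Friction and masses are not known exactly. Their poses are not given: they have to be found in the camera images.
- chest: fixed wooden chest, open-topped box 230 (own x) x 220 (own y) x 112 mm high, walls and floor 8 mm thick. Origin: centre of its underside; own z up; own -x is its front, the lid's hinge runs along the top of the +x (rear) wall; the folding stay is outside its +y end wall
- lid (a joint): lid angle in rad: 0 shut, grows as it opens, 1.48 when the stay is straight. Maple panel 235 mm from hinge to front edge, 220 mm wide, 10 mm thick, about 0.4 kg. Its hinge is damped and slightly stiff: opened beyond about 1.0 it stays where it is left, below that it sinks slowly by itself; raising it at the bar takes about 5 N
- lid_hinge (a point): point on the lid's hinge axis, mid-length (the axis runs along the chest's y; at chest x 115 mm, z 112 mm); point turns with the lid
- lid_bar (a point): middle of the lid's pull: round steel bar 12 mm thick, 110 mm long, parallel to the hinge, on two end posts (94 mm clear between them) on the lid's outer face: 205 mm from the hinge along the lid, bar axis 38 mm above the outer face (48 mm above the inner face, which holds the hinge axis); it can turn in the fingers as the lid swings
- stay_knee (a joint): unfolding of the stay's knee (rad): 0 with the lid shut, 2.75 dead straight, 2.87 at its stop just past straight = locked. Two 94 mm straps pivoted on the chest (its x 5, y 122, z 82 mm) and on the lid's end (130 mm from the hinge). Push the knee to the chest's rear (+x) to lock, pull it forward (-x, a little up) to break. At lid 1.41 it is 20 mm forward of straight; takes a few N
- knob (a point): grip point on the red round knob at the stay's knee: a rod 14 mm thick and 68 mm long that points along the chest's +y; this point lies on its axis, 19 mm from its free end; it moves with the knee
- cup1: white espresso cup without handle, 50 mm high, 120 g. Top 19 mm is a cylindrical collar of 64 mm outer diameter, wall 2.5 mm; below it the body tapers from 51 to 36 mm at the foot. Origin: centre of the foot's underside, z up. Nested in another cup it stands 20 mm higher than that one, collar resting on its rim. Starts upright on the counter; may be absent
- cup2: blue espresso cup without handle, 50 mm high, 120 g. Top 19 mm is a cylindrical collar of 64 mm outer diameter, wall 2.5 mm; below it the body tapers from 51 to 36 mm at the foot. Origin: centre of the foot's underside, z up. Nested in another cup it stands 20 mm higher than that one, collar resting on its rim. Starts upright on the counter; may be absent
- cup3: terracotta espresso cup without handle, 50 mm high, 120 g. Top 19 mm is a cylindrical collar of 64 mm outer diameter, wall 2.5 mm; below it the body tapers from 51 to 36 mm at the foot. Origin: centre of the foot's underside, z up. Nested in another cup it stands 20 mm higher than that one, collar resting on its rim. Starts upright on the counter; may be absent
- coaster1: round cork coaster, 64 mm across, 8 mm thick, 30 g, pale ring on top; origin: centre of its underside. Starts flat on the counter; may be absent
- coaster2: round cork coaster, 64 mm across, 8 mm thick, 30 g, pale ring on top; origin: centre of its underside. Starts flat on the counter; may be absent
- coaster3: round cork coaster, 64 mm across, 8 mm thick, 30 g, pale ring on top; origin: centre of its underside. Starts flat on the counter; may be absent
- honey: small amber jar with yellow cap, 52 mm across, 55 mm high, bystander; origin underside
- salt: steel salt cellar, 44 mm across, 45 mm high, bystander; origin underside
- spoon: spoon 150 mm long lying on the counter, bystander
Things that resemble listed ones, but are neither listed nor needed, are in the scene too. What is shaped like the coaster1 but black or pink is not meant. What is shaped like the cup3 but turquoise is not meant.

How it is judged:
By the outcome, as a careful person would: the job done as asked, in the order asked, and still so for the second after the job is handed in, with the robot touching nothing.
Of cup1, cup2, cup3 only 2 to 3 are there at a start; the rules pass over those that are not, and their reading is None.
Of coaster1, coaster2, coaster3 only 2 to 3 are there at a start; the rules pass over those that are not, and their reading is None.
At some moment in a run one of coaster1, coaster2, coaster3 may be knocked a few centimetres aside while the robot is not near it.
It also fails if it takes over 210 s, if anything falls off the work surface, if the arm or the gripper's body presses on something with over 40 N, if the wrist force passes 120 N, or if a joint passes its speed limit or range.

ROBOT

A 7-joint arm with a two-finger parallel gripper is mounted at the origin on the work surface. World frame = base frame: x ahead of the robot, y to its left, z up, the work surface at z = 0. Lengths are in m, angles in rad, forces in N, time in s.
With the tool pointing down it reaches from about 0.35 to 0.9 m from the base axis. Payload 8.1 kg.
Tool frame: the origin (TCP) lies at the very end of the fingers, on their centre line; the grasp point (between the pads) lies arm.hold_point_z behind it (arm.hold_point_z is the distance from the TCP to the grasp point, in m); z points along the fingers, y is the line along which they close (so a half turn about z gives the same grasp; the last joint's range is limited). The gripper opens to 92 mm and grips with 3 to 60 N. Pads are 19 mm wide; open, the fingers measure 130 mm over their backs; the gripper's body (75 mm by 190 mm) begins 47 mm behind the grasp point.
Start: joints at [-1.429, 0.434, 0.025, 1.573, -0.012, 1.134, -0.075], TCP at [0.152, 0.606, 0.227] pointing down, gripper open.
Joint ranges: [-2.62, 2.62], [-0.44, 2.09], [-1.27, 1.32], [0.08, 2.57], [-1.32, 4.46], [0.12, 2], [-2.74, 2.74]. Speed limits (rad/s): [2.22, 2.22, 3.01, 3.01, 3.14, 3.14, 3.14].

INTERFACE

Orientations are given as a rotation vector (axis times angle).
In Python, from cell import arm, vision, job, cut_out gives the robot as it stands. The module is installed in compiled form; this text tells all that it offers.
- The arm moves only by the tool play_rows, never from a script. Its argument "increments" is text: rows parted by semicolons, each of 5 numbers parted by spaces: the shift along the tool's x, y, z in cm, then the turn about the tool's z in degrees, then the opening, from -1 (shut) to 1 (fully open), so that 0 is half open. A call has 1 to 5 rows; each row shifts and turns the commanded pose from where the row before left it, along the tool's axes as they then stand; what a row does not reach is not made up. A row lasts 1/12 s, in which the tool goes at most 41.7 mm and 7.16 degrees, less where a joint would pass 70% of its speed; a pose out of reach is approached as far as the arm can. A call is refused whole if a number of a shift passes 4.17 or a number of a turn 7.16, either way. A call with a gripper value outside its range is refused whole. The fingers move at their own pace and stop on an object; "grip_force" is the grip in N (left out, the last holds). Time passes only in rows, so rows that do not move let the fingers close. It gives the time, the measured TCP pose, the force, the opening and the grip force at its end, in the units of the state.
- arm.observe(): the state, without advancing time (a new reading comes with each control period).
- vision.get_image(name): name is "scene" or "top"; returns a dict with "frame" (384x512x3 uint8, red, green, blue), "z_map" (384x512 float32, m along the optical axis (not along the pixel's ray), 0 where there is no reading), "mtx" (3x3 intrinsics, pixels), "distortion" ([k1, k2, p1, p2, k3] as OpenCV has them; the pictures are not rectified), "cam_to_world" (4x4, takes a point from camera to world coordinates). Camera axes: x right, y up, looking along -z (the intrinsics and any distortion apply to the point x, -y, -z); pixel columns grow to the right and rows downward; lengths in m; the calibration is good to about 2 mm. A picture is of the moment at which its call begins.
- job.sign_off(): hands the job in; it is judged then, once.
Trained networks look in a picture, given as the dict that the camera call returned (one of the last four; its "shot" number tells which), for a name from the list of things; names that differ only in an ending like _2 or _b are one class to them, and where a whole thing is asked for, a point or a joint stands for the part that bears it (a point fixed in the world has none). Each returns a list of dicts, best first, with "confidence" (0 to 1); they miss things now and then, are a little off and sometimes report something else, mostly with a low value. They report only what shows in the picture. A call takes as long as a camera call. They do not tell look-alikes from the thing itself.
- cut_out(query, picture): "mask" (384x512 bool, what is visible of it) and "point" ([row, column] in pixels, amid what is visible of it).
The state is a dict: "clock": time; "joints": joint angles; "dq": joint speeds; "joint_efforts": joint torques, N m; "position": TCP position; "ee_rot": TCP orientation; "force": force on the tool from outside, world axes, zero at the start; "ft_torque": the same for the moment, N m; "width": opening from 0.0 (shut) to 1.0 (fully open); "gripper_force": force on a finger pad.
Only numpy, scipy, OpenCV 4.12 (cv2) and the standard library are available. Lean on these libraries where they do the work, as an engineer would, in place of code of your own. Each camera call takes 0.05 s, during which the arm holds its last target. There are 200 camera calls.

## Working session

There is one attempt and no reset: what is moved stays moved. The work goes in short steps, Python scripts to look and compute and a tool call to move; the robot and the scene stay as the last step left them, time stands still between calls to the robot, and variables do not carry over. Pictures are saved under pics/ and viewed, at most 14 in all, crops included, and the job is handed in when it is done.

Besides the shell and the picture viewer there is one more tool, called after "Request:" by a JSON object that holds its "name" and its "arguments". play_rows: Moves the arm, as the interface text tells. Its arguments: {"type":"object","properties":{"increments":{"type":"string"},"grip_force":{"type":"number"}},"required":["increments"]}

```bash
mkdir -p pics
cat > h.py <<'E'
import numpy as np, cv2
from cell import arm, vision, job, cut_out
def world(p, rc):
    rc=np.atleast_2d(rc); r=rc[:,0].astype(int); c=rc[:,1].astype(int)
    z=p["z_map"][r,c]
    u=cv2.undistortPoints(rc[:,::-1].astype(np.float64).reshape(-1,1,2),np.array(p["mtx"],float),np.array(p["distortion"],float)).reshape(-1,2)
    P=np.c_[u[:,0]*z,-u[:,1]*z,-z,np.ones(len(z))]
    W=(P@np.array(p["cam_to_world"]).T)[:,:3]
    W[z<=0]=np.nan
    return W
def cloud(p):
    g=np.indices((384,512)).reshape(2,-1).T
    return world(p,g).reshape(384,512,3)
def save(p,n): cv2.imwrite("pics/"+n,p["frame"][:,:,::-1])
E
python3 - <<'E'
from h import *
s=arm.observe(); print(s, arm.hold_point_z)
for n in("scene","top"):
    p=vision.get_image(n); save(p,n+"0.png"); print(n,np.array(p["cam_to_world"]).round(3).tolist(), p["mtx"])
    for q in ("cup1","cup2","cup3","coaster1","chest","knob","lid_bar","honey","salt","spoon"):
        for d in cut_out(q,p):
            m=d["mask"]; W=world(p,np.argwhere(m)); 
            print(q,round(d["confidence"],2),np.array(d["point"]).round(),m.sum(),np.nanmedian(W,0).round(3),np.nanmax(W[:,2]).round(3),p["frame"][m].mean(0).round() )
E
```

```text
{'clock': 0.0, 'joints': array([-1.42860855,  0.43523605,  0.02496732,  1.57410414, -0.01159103,
        1.13400412, -0.07512879]), 'dq': array([ 6.96487985e-04, -1.63935877e-03, -5.77901140e-04,  8.07336335e-06,
       -2.36483971e-04, -1.77954270e-03, -1.17284069e-03]), 'joint_efforts': array([ 7.59243594e-04, -6.67837071e+01,  9.85009186e-01, -3.14467371e+01,
       -6.05979329e-02,  4.29322617e-02,  1.50729156e-04]), 'position': array([0.15139918, 0.60584992, 0.22593407]), 'ee_rot': array([-3.83686734e-01, -3.11802826e+00,  2.52296641e-03]), 'force': array([-0.06735177,  0.68057251, -0.52176256]), 'ft_torque': array([ 0.00936424, -0.01221307,  0.02577028]), 'gripper_force': 0.0, 'width': 1.000876749500539} 0.0188
scene [[0.49, -0.698, 0.522, 1.005], [0.871, 0.391, -0.295, -0.337], [0.002, 0.6, 0.8, 0.855], [0.0, 0.0, 0.0, 1.0]] [[382.07130717   0.         254.26981089]
 [  0.         382.07130717 189.84918913]
 [  0.           0.           1.        ]]
cup1 0.87 [156. 248.] 424 [0.355 0.007 0.033] 0.053 [  2. 158. 153.]
cup1 0.82 [237. 161.] 544 [ 0.468 -0.305  0.03 ] 0.052 [ 81.
[... 2233 characters left out ...]
[ 0.562 -0.05   0.008] 0.016 [232. 183. 114.]
coaster1 0.61 [250. 296.] 283 [ 0.341 -0.192  0.008] 0.016 [35. 34. 36.]
coaster1 0.58 [247. 267.] 289 [ 0.359 -0.094  0.009] 0.017 [249. 146. 182.]
coaster1 0.51 [216. 293.] 297 [ 0.459 -0.176  0.008] 0.018 [231. 182. 113.]
chest 0.82 [179. 175.] 6162 [0.541 0.197 0.122] 0.171 [209. 129.  57.]
knob 0.7 [228. 196.] 136 [0.403 0.136 0.054] 0.118 [173.  44.  20.]
lid_bar 0.78 [176. 171.] 5540 [0.553 0.204 0.123] 0.171 [219. 137.  60.]
honey 0.56 [153. 254.] 213 [ 0.657 -0.045  0.053] 0.061 [205. 177.  17.]
salt 0.61 [180. 294.] 140 [ 0.571 -0.177  0.042] 0.051 [168. 162. 159.]
spoon 0.53 [185. 368.] 342 [ 0.567 -0.425  0.012] 0.027 [193. 170. 145.]
```

View pics/scene0.png

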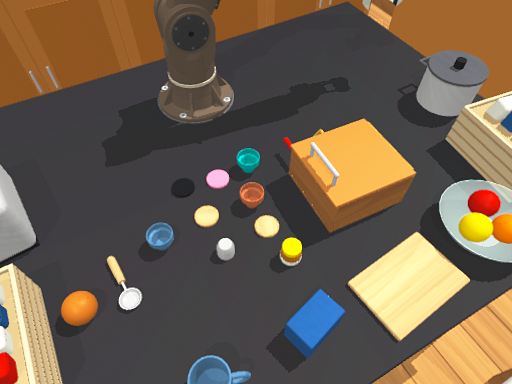

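View pics/top0.png

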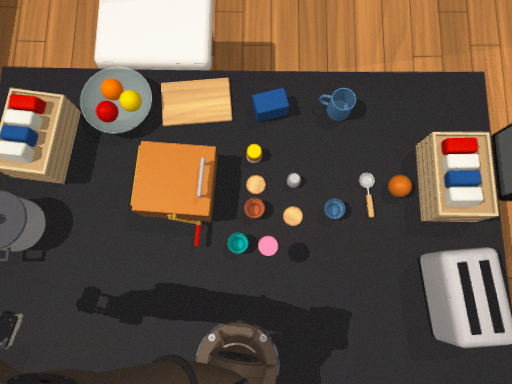

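Run:
```python
from h import *
ps=[vision.get_image(n) for n in("scene","top")]
for p in ps:
    W=cloud(p); f=p["frame"].astype(int)
    x,y,z=W[...,0],W[...,1],W[...,2]
    m=(z>.112)&(z<.132)&(y>0)&(f[...,0]>150)&(abs(x-.55)<.25)
    m=cv2.morphologyEx(m.astype(np.uint8),cv2.MORPH_OPEN,np.ones((3,3)))>0
    P=W[m][:,:2].astype(np.float32); r=cv2.minAreaRect(P); print("lid rect",r,cv2.boxPoints(r).round(3).tolist())
    b=(z>.150)&(z<.18)&(y>0)&(abs(x-.5)<.3)
    B=W[b]; print("bar",b.sum(),cv2.minAreaRect(B[:,:2].astype(np.float32)),B.mean(0))
    k=(f[...,0]>110)&(f[...,1]<70)&(f[...,2]<70)&(y>0.02)&(z>.05)
    K=W[k]; print("knob",k.sum(),K.mean(0) if k.any() else 0,K.min(0),K.max(0))
    # dark-blue/white etc. tall blobs elsewhere
    o=((z>.02)&(z<.11)&(y<.02)).astype(np.uint8)
    n,l,st,c=cv2.connectedComponentsWithStats(o)
    for i in range(1,n):
        if st[i,4]>60: 
            t=(l==i); zt=np.percentile(z[t],98); tt=t&(z>zt-.008); q=W[tt][:,:2].astype(np.float32); (cc,rr)=cv2.minEnclosingCircle(q)
            print("blob",st[i,4],np.round(cc,3),round(rr,3),zt.round(3),f[t].mean(0).round())
```

```text
lid rect ((0.5921355485916138, 0.4106639623641968), (0.6805794835090637, 0.24672053754329681), 80.1606674194336) [[0.41200000047683716, 0.09600000083446503], [0.656000018119812, 0.05400000140070915], [0.7720000147819519, 0.7250000238418579], [0.5289999842643738, 0.7670000195503235]]
bar 485 ((0.5728976130485535, 0.4252522587776184), (0.24672996997833252, 0.6478385329246521), 8.027538299560547) [0.57946255 0.40339322 0.16126349]
knob 629 [0.7775521  0.4153246  0.07084247] [0.05646644 0.08377435 0.05009599] [0.83600967 0.46800001 0.33114338]
blob 1067 [ 0.029 -0.027] 0.065 0.108 [97. 84. 71.]
blob 220 [0.366 0.003] 0.033 0.05 [  1. 164. 159.]
blob 1349 [ 0.245 -0.602] 0.106 0.108 [161. 161. 159.]
blob 352 [ 0.479 -0.048] 0.033 0.051 [187. 100.  62.]
blob 443 [ 0.48  -0.305] 0.033 0.051 [ 81. 124. 160.]
blob 426 [ 0.669 -0.045] 0.023 0.057 [225. 205.   7.]
blob 264 [ 0.581 -0.178] 0.018 0.047 [206. 206. 204.]
blob 1775 [ 0.577 -0.595] 0.124 0.104 [209. 181. 134.]
blob 2141 [ 0.839 -0.099] 0.062 0.076 [ 48. 115. 193.]
blob 1012 [ 0.562 -0.519] 0.025 0.07 [222. 129.  41.]
blob 761 [ 0.837
[... 474 characters left out ...]
nob 966 [0.74853738 0.53035438 0.11808243] [0.35531714 0.08562293 0.05001176] [0.84851885 0.72643103 0.1751146 ]
blob 856 [ 0.835 -0.1  ] 0.062 0.08 [ 32.  77. 129.]
blob 577 [ 0.836 -0.333] 0.041 0.094 [ 57.  86. 112.]
blob 1241 [ 0.579 -0.667] 0.149 0.106 [151. 125.  91.]
blob 216 [ 0.666 -0.044] 0.025 0.06 [212. 182.  11.]
blob 139 [ 0.576 -0.179] 0.018 0.05 [173. 166. 163.]
blob 435 [ 0.559 -0.518] 0.026 0.073 [180.  94.  25.]
blob 196 [ 0.477 -0.046] 0.032 0.053 [160.  80.  48.]
blob 200 [ 0.478 -0.306] 0.032 0.053 [ 66. 100. 130.]
blob 136 [0.364 0.005] 0.032 0.052 [  2. 145. 139.]
blob 1011 [ 0.216 -0.59 ] 0.126 0.108 [131. 127. 124.]
blob 329 [ 0.064 -0.018] 0.038 0.109 [69. 58. 47.]
```

The scene shows the shut chest with its bar on the -y side and the red knob on the robot's side (scene px 290,143). There are two cups, blue and terracotta, two cork coasters, and turquoise, pink and black look-alikes. Next I fit the chest pose.

```bash
cat > chest.py <<'E'
from h import *
def fit():
    for n in("scene","top"):
        p=vision.get_image(n); W=cloud(p); f=p["frame"].astype(int)
        x,y,z=W[...,0],W[...,1],W[...,2]
        roi=(x>.35)&(x<.72)&(y>0)&(y<.36)
        m=(z>.117)&(z<.130)&roi
        m=cv2.morphologyEx(m.astype(np.uint8),cv2.MORPH_OPEN,np.ones((5,5)))>0
        P=W[m][:,:2].astype(np.float32); r=cv2.minAreaRect(P); print(n,"lid",np.round(r[0],4),np.round(r[1],4),r[2],np.median(z[m]),cv2.boxPoints(r).round(3).tolist())
        B=W[(z>.155)&(z<.18)&roi]; r=cv2.minAreaRect(B[:,:2].astype(np.float32)); print("bar",len(B),r,B.mean(0),B[:,2].max())
        k=(f[...,0]>110)&(f[...,1]<70)&(f[...,2]<70)&roi&(z>.02); K=W[k]
        if k.any(): print("knob",k.sum(),K.mean(0),K.min(0),K.max(0))
fit()
E
python3 chest.py
```

```text
scene lid [0.556  0.2018] [0.2405 0.2245] 86.38307189941406 0.12153720358152387 [[0.4359999895095825, 0.08900000154972076], [0.6600000262260437, 0.07500000298023224], [0.6759999990463257, 0.3149999976158142], [0.4519999921321869, 0.32899999618530273]]
bar 220 ((0.552448570728302, 0.11236494779586792), (0.01257619820535183, 0.12071138620376587), 85.6627426147461) [0.55554793 0.11063023 0.16335623] 0.16839568685835682
knob 53 [0.37539995 0.12988178 0.05022946] [0.35508666 0.12351583 0.04319919] [0.40368724 0.13954226 0.05516243]
top lid [0.5566 0.2041] [0.24   0.2228] 86.25912475585938 0.12268943439954383 [[0.43799999356269836, 0.09200000017881393], [0.6600000262260437, 0.07699999958276749], [0.6759999990463257, 0.31700000166893005], [0.453000009059906, 0.3310000002384186]]
bar 157 ((0.5483118891716003, 0.11467206478118896), (0.011985061690211296, 0.11702483892440796), 86.21707153320312) [0.5480875  0.11426797 0.16486225] 0.17096243046292914
knob 99 [0.40035661 0.13221295 0.05334016] [0.35572452 0.08294714 0.04528817] [0.65370769 0.28990926 0.11983954]
```

```bash
cat > to.py <<'E'
from h import *
import sys
from scipy.spatial.transform import Rotation as Ro
O=np.array([.5565,.2055]); YA=86.3
def cw(cx,cy):
    a=np.radians(YA); return O+cx*np.array([np.cos(a),np.sin(a)])+cy*np.array([-np.sin(a),np.cos(a)])
def to(x,y,z,yaw=None):
    s=arm.observe(); R=Ro.from_rotvec(s["ee_rot"]).as_matrix(); p=s["position"]
    cur=np.degrees(np.arctan2(R[1,1],R[0,1])); t=0
    if yaw is not None:
        t=(cur-yaw+90)%180-90
        R=R@Ro.from_euler("z",t,degrees=True).as_matrix()
    d=R.T@(np.array([x,y,z])-p)*100
    print("t%.2f pos"%s["clock"],p.round(4),"yaw %.1f"%cur,"tilt",R[:,2].round(3),"w %.3f"%s["width"],"F",s["force"].round(1),"j",s["joints"].round(2),"| turn %.1f then shift cm %.2f %.2f %.2f"%(t,*d),"target",np.round([x,y,z],4))
if __name__=="__main__":
    a=sys.argv[1:]
    if a[0]=="c": x,y=cw(float(a[1])/1000,float(a[2])/1000); a=a[3:]
    else: x,y=float(a[0]),float(a[1]); a=a[2:]
    to(x,y,float(a[0]),YA+float(a[1]) if len(a)>1 else None)
E
python3 to.py c -90 0 .21 0
```

```text
t1.30 pos [0.1515 0.6064 0.2267] yaw 76.0 tilt [-0.  0. -1.] w 1.001 F [-0.4 -0.   0. ] j [-1.43  0.43  0.02  1.57 -0.01  1.13 -0.08] | turn -10.3 then shift cm -43.00 -46.39 1.67 target [0.5507 0.1157 0.21  ]
```

Request:
{"name": "play_rows", "arguments": {"increments": "0 0 0 -5.1 1;0 0 0 -5.1 1;0 0 0 0 1"}}

```text
clock: 1.55
position: [0.1516, 0.6063, 0.2267]
ee_rot: [-0.099, -3.14, -0.0]
force: [0.0, 0.1, 0.0]
width: 1.001
gripper_force: 0.0
```

```bash
python3 to.py c -90 0 .21 0
```

```text
t1.55 pos [0.1516 0.6063 0.2267] yaw 86.4 tilt [-0.  0. -1.] w 1.001 F [0.  0.1 0. ] j [-1.4   0.44 -0.02  1.57  0.01  1.14  0.09] | turn 0.1 then shift cm -43.00 -46.39 1.67 target [0.5507 0.1157 0.21  ]
```

Request:
{"name": "play_rows", "arguments": {"increments": "-2.15 -2.32 0 0 1;-2.15 -2.32 0 0 1;-2.15 -2.32 0 0 1;-2.15 -2.32 0 0 1;-2.15 -2.32 0 0 1"}}

```text
clock: 1.97
position: [0.2518, 0.4822, 0.2268]
ee_rot: [0.11, 3.14, 0.0]
force: [0.9, 0.3, 0.5]
width: 1.002
gripper_force: 0.0
```

Request:
{"name": "play_rows", "arguments": {"increments": "-2.15 -2.32 0 0 1;-2.15 -2.32 0 0 1;-2.15 -2.32 0 0 1;-2.15 -2.32 0 0 1;-2.15 -2.32 0 0 1"}}

```text
clock: 2.38
position: [0.3513, 0.3593, 0.227]
ee_rot: [0.11, 3.14, 0.001]
force: [0.4, 0.2, -0.7]
width: 1.001
gripper_force: 0.0
```

Request:
{"name": "play_rows", "arguments": {"increments": "-2.15 -2.32 0 0 1;-2.15 -2.32 0 0 1;-2.15 -2.32 0 0 1;-2.15 -2.32 0 0 1;-2.15 -2.32 0 0 1"}}

```text
clock: 2.8
position: [0.4509, 0.2364, 0.227]
ee_rot: [0.11, 3.139, 0.001]
force: [0.3, 0.5, -0.2]
width: 0.999
gripper_force: 0.0
```

Request:
{"name": "play_rows", "arguments": {"increments": "-2.15 -2.32 0 0 1;-2.15 -2.32 0 0 1;-2.15 -2.32 0 0 1;-2.15 -2.32 0 0 1;-2.15 -2.32 0 0 1"}}

```text
clock: 3.22
position: [0.5504, 0.1134, 0.2269]
ee_rot: [0.11, 3.139, 0.001]
force: [-0.3, 0.9, 0.1]
width: 1.002
gripper_force: 0.0
```

Request:
{"name": "play_rows", "arguments": {"increments": "0 0 0.5 0 0.2;0 0 0 0 0;0 0 0 0 0"}}

```text
clock: 3.47
position: [0.549, 0.1152, 0.2214]
ee_rot: [-0.108, -3.139, -0.001]
force: [-0.2, 0.5, -0.6]
width: 0.834
gripper_force: 0.0
```

```bash
python3 to.py c -90 0 .142 0;python3 - <<'E'
from h import *
p=vision.get_image("scene");save(p,"s1.png")
E
```

```text
t3.47 pos [0.549  0.1152 0.2214] yaw 86.1 tilt [-0.001  0.    -1.   ] w 0.834 F [-0.2  0.5 -0.6] j [-0.49  0.34  0.25  1.75 -0.09  1.06  1.29] | turn -0.2 then shift cm -0.17 0.06 7.94 target [0.5507 0.1157 0.142 ]
```

View pics/s1.png

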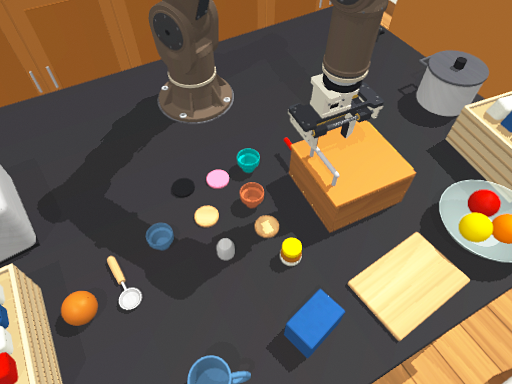

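Request:
{"name": "play_rows", "arguments": {"increments": "0 0 2 0 0.2;0 0 2 0 0;0 0 2 0 0;0 0 1.9 0 0"}}

```text
clock: 3.85
position: [0.5488, 0.1165, 0.1422]
ee_rot: [0.102, 3.14, 0.002]
force: [0.2, 0.4, 0.1]
width: 0.517
gripper_force: 0.0
```

Request:
{"name": "play_rows", "arguments": {"grip_force": 25, "increments": "0 0 0 0 -1;0 0 0 0 -1;0 0 0 0 -1;0 0 0 0 -1;0 0 0 0 -1"}}

```text
clock: 4.27
position: [0.5502, 0.1151, 0.144]
ee_rot: [0.105, 3.138, 0.001]
force: [0.0, -0.0, 0.4]
width: 0.185
gripper_force: 0.0
```

```bash
python3 to.py c -90 0 .1412 0;python3 - <<'E'
import numpy as np
a=np.radians(13.18+np.linspace(0,81.9,21)); r=21.05
print(np.c_[np.diff(-r*np.cos(a)),-np.diff(r*np.sin(a))].round(2).tolist())
E
```

```text
t4.27 pos [0.5502 0.1151 0.144 ] yaw 86.2 tilt [ 0.002  0.001 -1.   ] w 0.185 F [ 0.  -0.   0.4] j [-0.47  0.42  0.23  1.85 -0.12  0.89  1.32] | turn -0.1 then shift cm -0.04 0.06 0.28 target [0.5507 0.1157 0.1412]
[[0.4, -1.45], [0.5, -1.42], [0.6, -1.38], [0.69, -1.33], [0.79, -1.28], [0.88, -1.22], [0.96, -1.16], [1.04, -1.08], [1.12, -1.01], [1.19, -0.92], [1.25, -0.84], [1.31, -0.75], [1.36, -0.65], [1.4, -0.55], [1.43, -0.45], [1.46, -0.35], [1.48, -0.24], [1.5, -0.14], [1.5, -0.03], [1.5, 0.08]]
```

Request:
{"name": "play_rows", "arguments": {"increments": "0 0 0.2 0 -1;0 0 0 0 -1;0 0 0 0 -1"}}

```text
clock: 4.52
position: [0.5505, 0.1133, 0.1426]
ee_rot: [0.107, 3.137, -0.001]
force: [-3.5, -5.8, 12.8]
width: 0.124
gripper_force: 25.0
```

Request:
{"name": "play_rows", "arguments": {"increments": "0 0.4 -1.45 0 -1;0 0.5 -1.42 0 -1;0 0.6 -1.38 0 -1;0 0.69 -1.33 0 -1;0 0.79 -1.28 0 -1"}}

```text
clock: 4.93
position: [0.5522, 0.141, 0.2101]
ee_rot: [0.11, 3.139, -0.006]
force: [3.6, -8.3, -4.3]
width: 0.118
gripper_force: 25.0
```

```bash
python3 to.py c -60 0 .21 0
```

```text
t4.93 pos [0.5522 0.141  0.2101] yaw 86.0 tilt [ 0.001 -0.004 -1.   ] w 0.118 F [ 3.6 -8.3 -4.3] j [-0.53  0.36  0.25  1.75 -0.1   1.05  1.25] | turn -0.3 then shift cm -0.02 0.47 0.01 target [0.5526 0.1456 0.21  ]
```

Lid is coming up and forces are low, so I continue along the arc.

Request:
{"name": "play_rows", "arguments": {"increments": "0 0.88 -1.22 0 -1;0 0.96 -1.16 0 -1;0 1.04 -1.08 0 -1;0 1.12 -1.01 0 -1;0 1.19 -0.92 0 -1"}}

```text
clock: 5.35
position: [0.5555, 0.1896, 0.265]
ee_rot: [0.115, 3.139, -0.011]
force: [-5.5, -19.0, 13.4]
width: 0.12
gripper_force: 25.0
```

Request:
{"name": "play_rows", "arguments": {"increments": "0 1.25 -0.84 0 -1;0 1.31 -0.75 0 -1;0 1.36 -0.65 0 -1;0 1.4 -0.55 0 -1;0 1.43 -0.45 0 -1"}}

```text
clock: 5.77
position: [0.5606, 0.2595, 0.2993]
ee_rot: [0.112, 3.137, -0.005]
force: [-5.7, -11.7, 16.4]
width: 0.118
gripper_force: 25.0
```

Request:
{"name": "play_rows", "arguments": {"increments": "0 1.46 -0.35 0 -1;0 1.48 -0.24 0 -1;0 1.5 -0.14 0 -1;0 1.5 -0.03 0 -1;0 0.8 0 0 -1"}}

```text
clock: 6.18
position: [0.5651, 0.3311, 0.3054]
ee_rot: [0.106, 3.136, 0.001]
force: [-0.5, -4.4, 8.5]
width: 0.123
gripper_force: 25.0
```

Request:
{"name": "play_rows", "arguments": {"increments": "0 0 0 0 -1;0 0 0 0 -1;0 0 0 0 -1"}}

```text
clock: 6.43
position: [0.5651, 0.3318, 0.3052]
ee_rot: [0.104, 3.136, 0.004]
force: [1.5, 2.2, 5.7]
width: 0.12
gripper_force: 25.0
```

```bash
cat > look.py <<'E'
import sys
from to import *
n=sys.argv[1]
p=vision.get_image("scene"); q=vision.get_image("top")
save(p,n+"s.png"); save(q,n+"t.png")
a=np.radians(YA); X=np.array([np.cos(a),np.sin(a)]);Y=np.array([-np.sin(a),np.cos(a)])
for im in(p,q):
    W=cloud(im); f=im["frame"].astype(int); w=W[...,:2]-O; C=np.dstack([w@X,w@Y,W[...,2]])*1000
    k=(f[...,0]>110)&(f[...,1]<.45*f[...,0])&(f[...,2]<.4*f[...,0])&(abs(C[...,0])<200)&(C[...,1]>115)&(C[...,1]<210)&(C[...,2]>30)
    if k.any(): print("knob chest mm",k.sum(),np.median(C[k],0).round(),C[k].min(0).round(),C[k].max(0).round())
    m=(abs(C[...,1])<100)&(C[...,2]>150)&(C[...,2]<350)&(abs(C[...,0])<200)&(f[...,0]>1.5*f[...,2])&(f[...,0]>80)
    if m.sum()>50:
        P=C[m]; g=np.polyfit(P[:,2],P[:,0],1); print("lid",m.sum(),"x-at-z",[(zz,round(float(np.median(P[abs(P[:,2]-zz)<12,0])),1)) for zz in(170,200,230,260,290,320) if (abs(P[:,2]-zz)<12).any()],"angle",np.pi/2+np.arctan(g[0]))
E
python3 to.py c 144 0 .3 0; python3 look.py a
```

```text
t6.43 pos [0.5651 0.3318 0.3052] yaw 86.2 tilt [ 0.004  0.003 -1.   ] w 0.120 F [1.5 2.2 5.7] j [-0.75  0.44  0.21  1.39 -0.09  1.32  0.97] | turn -0.1 then shift cm 0.05 1.74 0.53 target [0.5658 0.3492 0.3   ]
knob chest mm 102 [ 22. 161. 177.] [ 17. 131. 168.] [ 32. 197. 180.]
lid 4139 x-at-z [(170, 102.1), (200, 97.3), (230, 92.3), (260, 87.6), (290, 82.5), (320, 77.9)] angle 1.415825434788659
knob chest mm 115 [ 26. 163. 178.] [ 20. 131. 172.] [ 34. 197. 184.]
lid 639 x-at-z [(170, 103.8), (200, 98.4), (230, 93.6), (260, 88.4), (290, 83.5), (320, 78.1)] angle 1.4243621510837845
```

View pics/as.png

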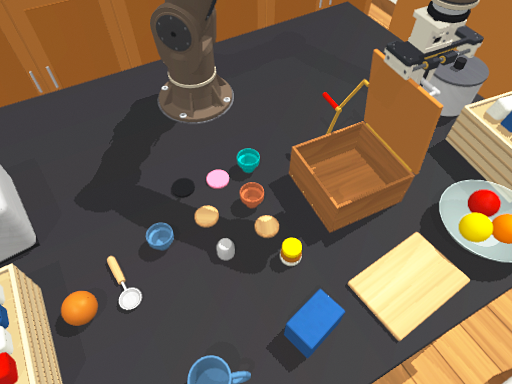

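Request:
{"name": "play_rows", "arguments": {"increments": "0 0 0 0 -0.5;0 0 0 0 -0.5;0 0 0 0 -0.5;0 0 -1.5 0 -0.5;0 0 -2.5 0 -0.5"}}

```text
clock: 6.95
position: [0.5626, 0.33, 0.3407]
ee_rot: [-0.105, -3.135, 0.006]
force: [1.2, 0.4, -0.1]
width: 0.248
gripper_force: 0.0
```

Request:
{"name": "play_rows", "arguments": {"increments": "0 0 -3 0 -0.5;0 0 0 0 -0.5"}}

```text
clock: 7.12
position: [0.5654, 0.3313, 0.379]
ee_rot: [0.105, 3.134, 0.007]
force: [0.1, 0.1, 0.2]
width: 0.251
gripper_force: 0.0
```

```bash
python3 to.py c 29 178 .375 0;  python3 look.py b
```

```text
t7.12 pos [0.5654 0.3313 0.379 ] yaw 86.2 tilt [ 0.006  0.004 -1.   ] w 0.251 F [0.1 0.1 0.2] j [-0.75  0.41  0.22  1.25 -0.09  1.48  0.97] | turn -0.1 then shift cm 17.88 -9.72 0.25 target [0.3807 0.2459 0.375 ]
knob chest mm 101 [ 22. 161. 176.] [ 17. 132. 167.] [ 32. 197. 180.]
lid 4289 x-at-z [(170, 101.9), (200, 97.1), (230, 92.3), (260, 87.3), (290, 82.5), (320, 77.7)] angle 1.4178164978691026
knob chest mm 116 [ 26. 164. 179.] [ 20. 131. 167.] [ 36. 198. 184.]
lid 928 x-at-z [(170, 103.8), (200, 98.4), (230, 93.4), (260, 88.4), (290, 83.5), (320, 78.7)] angle 1.4212611194365463
```

Request:
{"name": "play_rows", "arguments": {"increments": "3 -1.65 0 0 -0.2;3 -1.65 0 0 -0.2;3 -1.65 0 0 -0.2;3 -1.65 0 0 -0.2;3 -1.65 0 0 -0.2"}}

```text
clock: 7.63
position: [0.4067, 0.2573, 0.3716]
ee_rot: [-0.105, -3.138, 0.003]
force: [0.0, -0.2, 0.2]
width: 0.401
gripper_force: 0.0
```

Request:
{"name": "play_rows", "arguments": {"increments": "2.9 -1.5 0 0 -0.2;0 0 3.5 0 -0.2;0 0 3.5 0 -0.2;0 0 3.5 0 -0.2;0 0 0 0 -0.2"}}

```text
clock: 8.05
position: [0.375, 0.2426, 0.262]
ee_rot: [-0.104, -3.132, 0.012]
force: [-1.9, -0.9, 0.0]
width: 0.401
gripper_force: 0.0
```

```bash
python3 to.py c 28 178 .151 0
```

```text
t8.05 pos [0.375  0.2426 0.262 ] yaw 86.2 tilt [-0.008 -0.007 -1.   ] w 0.401 F [-1.9 -0.9  0. ] j [-0.84  0.11  0.17  1.93 -0.02  1.11  0.84] | turn -0.1 then shift cm -0.64 0.36 11.09 target [0.3807 0.2449 0.151 ]
```

Request:
{"name": "play_rows", "arguments": {"increments": "-0.3 0.3 2.5 0 -0.2;0 0 2.5 0 -0.2;0 0 2.5 0 -0.2;0 0 2 0 -0.2;0 0 1.5 0 -0.2"}}

```text
clock: 8.47
position: [0.3818, 0.2481, 0.1574]
ee_rot: [-0.105, -3.139, 0.002]
force: [-0.5, -0.6, 0.2]
width: 0.4
gripper_force: 0.0
```

Request:
{"name": "play_rows", "arguments": {"increments": "0 0 0 0 -0.2;0 0 0 0 -0.2"}}

```text
clock: 8.63
position: [0.3821, 0.2482, 0.1587]
ee_rot: [-0.105, -3.139, 0.002]
force: [0.0, 0.4, 0.9]
width: 0.401
gripper_force: 0.0
```

```bash
python3 to.py c 50 178 .151 0; python3 look.py c
```

```text
t8.63 pos [0.3821 0.2482 0.1587] yaw 86.2 tilt [-0.001 -0.001 -1.   ] w 0.401 F [0.  0.4 0.9] j [-0.83  0.24  0.16  2.07 -0.05  0.84  0.87] | turn -0.1 then shift cm 0.12 1.86 0.76 target [0.3821 0.2669 0.151 ]
knob chest mm 75 [ 22. 156. 177.] [ 18. 129. 168.] [ 30. 185. 181.]
lid 4294 x-at-z [(170, 102.1), (200, 97.1), (230, 92.3), (260, 87.5), (290, 82.6), (320, 77.6)] angle 1.4172589111530212
lid 963 x-at-z [(170, 103.4), (200, 98.4), (230, 93.4), (260, 88.3), (290, 83.4), (320, 78.5)] angle 1.4269057709435895
```

View pics/cs.png

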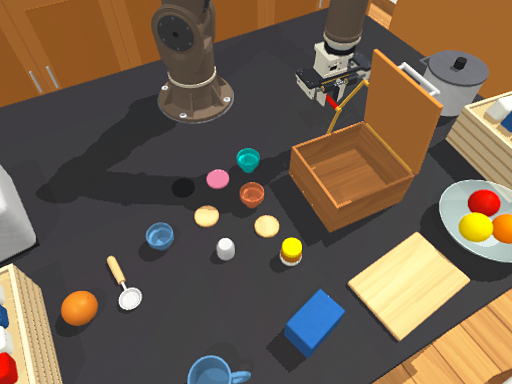

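Request:
{"name": "play_rows", "arguments": {"increments": "0 0.8 0.3 0 -0.2;0 0.8 0.3 0 -0.2;0 0.8 0.3 0 -0.2;0 0.6 0.2 0 -0.2;0 0 0 0 -0.2"}}

```text
clock: 9.15
position: [0.3837, 0.2798, 0.1466]
ee_rot: [-0.102, -3.139, 0.0]
force: [0.7, -0.1, -0.5]
width: 0.397
gripper_force: 0.0
```

Request:
{"name": "play_rows", "arguments": {"increments": "0 0.4 0.1 0 -0.2;0 0.4 0.1 0 -0.2;0 0 0 0 -0.2"}}

```text
clock: 9.4
position: [0.384, 0.2849, 0.1445]
ee_rot: [-0.106, -3.138, 0.005]
force: [-1.2, -6.8, 0.2]
width: 0.398
gripper_force: 3.0
```

```bash
python3 to.py c 70 178 .151 0; python3 look.py d
```

```text
t9.40 pos [0.384  0.2849 0.1445] yaw 86.1 tilt [-0.002 -0.003 -1.   ] w 0.398 F [-1.2 -6.8  0.2] j [-0.87  0.29  0.15  2.03 -0.06  0.82  0.81] | turn -0.2 then shift cm 0.07 0.19 -0.65 target [0.3834 0.2868 0.151 ]
knob chest mm 62 [ 52. 149. 163.] [ 47. 131. 152.] [ 60. 174. 166.]
lid 4719 x-at-z [(170, 106.3), (200, 103.5), (230, 100.8), (260, 98.2), (290, 95.6), (320, 92.6)] angle 1.4875921260876106
lid 1482 x-at-z [(170, 107.5), (200, 104.6), (230, 101.7), (260, 98.7), (290, 95.9), (320, 93.0)] angle 1.4907048875847813
```

Request:
{"name": "play_rows", "arguments": {"increments": "0 0.3 0 0 -0.2;0 0.2 0 0 -0.2;0 0 0 0 -0.2"}}

```text
clock: 9.75
position: [0.384, 0.2857, 0.1441]
ee_rot: [-0.11, -3.136, 0.014]
force: [-1.4, -20.4, 5.5]
width: 0.401
gripper_force: 9.8
```

```bash
python3 to.py c 70 178 .151 0; python3 look.py e|grep knob
```

```text
t9.75 pos [0.384  0.2857 0.1441] yaw 86.0 tilt [-0.004 -0.009 -1.   ] w 0.401 F [ -1.4 -20.4   5.5] j [-0.87  0.3   0.15  2.03 -0.05  0.83  0.81] | turn -0.3 then shift cm 0.07 0.11 -0.69 target [0.3834 0.2868 0.151 ]
knob chest mm 61 [ 52. 149. 163.] [ 48. 130. 154.] [ 59. 173. 167.]
```

Request:
{"name": "play_rows", "arguments": {"increments": "0 -0.8 0 0 -0.2;0 -0.5 -0.4 0 -0.2;0 0 -2 0 -0.2;0 0 -3.5 0 -0.2;0 0 -3.5 0 -0.2"}}

```text
clock: 10.27
position: [0.3835, 0.2784, 0.2404]
ee_rot: [-0.104, -3.139, 0.0]
force: [1.5, 0.0, -0.3]
width: 0.4
gripper_force: 0.0
```

Request:
{"name": "play_rows", "arguments": {"increments": "0 -2 -2 0 1;0 -4 0 0 1;0 -4 0 0 1;0 -4 0 0 1;0 0 0 0 1"}}

```text
clock: 10.68
position: [0.3744, 0.1323, 0.2601]
ee_rot: [0.115, 3.139, 0.0]
force: [-0.3, 0.4, -0.7]
width: 0.71
gripper_force: 0.0
```

```bash
cat > things.py <<'E'
from to import *
def things():
    for n in("scene","top"):
        p=vision.get_image(n); W=cloud(p); f=p["frame"].astype(int); z=W[...,2]
        hsv=cv2.cvtColor(p["frame"],cv2.COLOR_RGB2HSV)
        for q in("coaster1","cup1"):
            for d in cut_out(q,p):
                m=d["mask"]
                if d["confidence"]<.3 or m.sum()>1000: continue
                col=np.median(f[m],0)
                w=W[m]; h=np.nanpercentile(w[:,2],95); t=w[w[:,2]>h-.006]
                c,r=cv2.minEnclosingCircle(t[:,:2].astype(np.float32))
                b=(np.nanpercentile(t[:,:2],1,axis=0)+np.nanpercentile(t[:,:2],99,axis=0))/2
                print(n,q,round(d["confidence"],2),col,"circ",np.round(c,4),round(r,4),"box",b.round(4),"z",h.round(3))
if __name__=="__main__": things()
E
python3 to.py .562 -.05 .2 0; python3 things.py; python3 look.py f
```

```text
t10.68 pos [0.3744 0.1323 0.2601] yaw 85.8 tilt [ 0.001  0.    -1.   ] w 0.710 F [-0.3  0.4 -0.7] j [-0.73  0.01  0.26  2.05 -0.    1.09  1.03] | turn -0.5 then shift cm -19.89 -16.98 6.02 target [ 0.562 -0.05   0.2  ]
scene coaster1 0.91 [244. 137. 170.] circ [ 0.3629 -0.0931] 0.0324 box [ 0.3635 -0.0944] z 0.01
scene coaster1 0.85 [255. 239. 162.] circ [ 0.5658 -0.0519] 0.0324 box [ 0.5669 -0.052 ] z 0.01
scene coaster1 0.62 [37. 38. 40.] circ [ 0.3428 -0.1922] 0.033 box [ 0.3438 -0.192 ] z 0.01
scene coaster1 0.56 [255. 237. 160.] circ [ 0.4606 -0.1745] 0.0337 box [ 0.4615 -0.1748] z 0.01
scene cup1 0.95 [178.5  94.   58. ] circ [ 0.4796 -0.0468] 0.0334 box [ 0.4798 -0.0483] z 0.05
scene cup1 0.87 [ 73. 114. 147.] circ [ 0.4807 -0.3052] 0.0327 box [ 0.4814 -0.3053] z 0.05
scene cup1 0.56 [  0. 149. 143.] circ [0.3664 0.0025] 0.0331 box [0.3669 0.0024] z 0.049
top coaster1 0.8 [34. 33. 36.] circ [ 0.34   -0.1925] 0.0316 box [ 0.3397 -0.1924] z 0.013
top coaster1 0.73 [231. 121. 150.] circ [ 0.359  -0.0952] 0.0309 box [ 0.359  -0.0958] z 0.013
top coaster1 0.62 [239. 189. 118.] circ [ 0.4584 -0.1763] 0.0318 box [ 0.4581 -0.1762] z 0.012
top coaster1 0.58 [238. 187. 118.] circ [ 0.5631 -0.0501] 0.0317 box [ 0.5634 -0.0499] z 0.013
top cup1 0.85 [ 62.  94. 123.] circ [ 0.4779 -0.3056] 0.0323 box [ 0.4783 -0.3051] z 0.05
top cup1 0.81 [158.  79.  46.] circ [ 0.4768 -0.0457] 0.0319 box [ 0.4765 -0.0456] z 0.051
top cup1 0.54 [  0. 121. 116.] circ [0.363  0.0043] 0.0309 box [0.3626 0.0018] z 0.049
knob chest mm 99 [ 52. 162. 163.] [ 48. 130. 153.] [ 61. 195. 167.]
lid 4713 x-at-z [(170, 106.1), (200, 103.4), (230, 100.7), (260, 98.1), (290, 95.3), (320, 92.4)] angle 1.486843985687482
lid 1320 x-at-z [(170, 107.6), (200, 104.6), (230, 101.6), (260, 98.7), (290, 95.8), (320, 92.8)] angle 1.4902157747566918
```

Request:
{"name": "play_rows", "arguments": {"increments": "-2.6 -2.2 0 0 1;-2.6 -2.2 0 0 1;-2.6 -2.2 0 0 1;-2.6 -2.2 0 0 1;-2.6 -2.2 0 0 1"}}

```text
clock: 11.5
position: [0.4984, 0.0196, 0.2591]
ee_rot: [0.102, 3.14, -0.0]
force: [0.8, 1.0, -0.5]
width: 1.001
gripper_force: 0.0
```

Request:
{"name": "play_rows", "arguments": {"increments": "-2.6 -2.2 1 0 1;-2.6 -2.2 3 0 1;-1.9 -1.6 3 0 1;0 0 3 0 1;0 0 0 0 1"}}

```text
clock: 11.92
position: [0.5593, -0.0429, 0.1559]
ee_rot: [-0.106, -3.131, 0.003]
force: [-1.9, 1.1, -0.8]
width: 1.001
gripper_force: 0.0
```

```bash
python3 to.py .5645 -.051 .004 0
```

```text
t11.92 pos [ 0.5593 -0.0429  0.1559] yaw 86.1 tilt [-0.009 -0.001 -1.   ] w 1.001 F [-1.9  1.1 -0.8] j [-0.33  0.42  0.43  1.84 -0.21  0.93  1.69] | turn -0.2 then shift cm -0.70 -0.74 15.19 target [ 0.5645 -0.051   0.004 ]
```

Request:
{"name": "play_rows", "arguments": {"increments": "-0.5 -0.7 3 0 1;0 0 3.5 0 1;0 0 3.5 0 1;0 0 1.5 0 1;0 0 0 0 1"}}

```text
clock: 12.33
position: [0.5644, -0.0481, 0.0444]
ee_rot: [-0.102, -3.134, -0.001]
force: [-0.6, -0.2, 0.7]
width: 1.001
gripper_force: 0.0
```

Request:
{"name": "play_rows", "arguments": {"increments": "0 0 0 0 1"}}

```text
clock: 12.42
position: [0.5666, -0.0488, 0.0474]
ee_rot: [-0.103, -3.139, -0.001]
force: [0.8, -0.1, -0.2]
width: 0.999
gripper_force: 0.0
```

```bash
python3 to.py .5645 -.051 .004 0
```

```text
t12.42 pos [ 0.5666 -0.0488  0.0474] yaw 86.3 tilt [-0.001  0.001 -1.   ] w 0.999 F [ 0.8 -0.1 -0.2] j [-0.26  0.57  0.36  1.92 -0.3   0.7   1.78] | turn -0.0 then shift cm 0.19 -0.24 4.34 target [ 0.5645 -0.051   0.004 ]
```

Request:
{"name": "play_rows", "arguments": {"increments": "0.2 -0.2 1.5 0 1;0 0 1.5 0 1;0 0 1.3 0 1;0 0 0 0 1;0 0 0 0 1"}}

```text
clock: 12.83
position: [0.5654, -0.0513, 0.0054]
ee_rot: [0.104, 3.138, 0.001]
force: [0.4, -0.3, 0.2]
width: 1.001
gripper_force: 0.0
```

Request:
{"name": "play_rows", "arguments": {"grip_force": 12, "increments": "0 0 0 0 -0.5;0 0 0 0 -0.5;0 0 0 0 -0.5;0 0 0 0 -0.5;0 0 0 0 -0.5"}}

```text
clock: 13.25
position: [0.5646, -0.0517, 0.0041]
ee_rot: [0.105, 3.139, 0.0]
force: [1.2, 1.5, 2.6]
width: 0.686
gripper_force: 12.6
```

Request:
{"name": "play_rows", "arguments": {"increments": "0 0 -0.8 0 -0.5;0 0 -2 0 -0.5;0 0 -2 0 -0.5;0 0 0 0 -0.5"}}

```text
clock: 13.58
position: [0.5664, -0.0522, 0.0553]
ee_rot: [0.106, 3.135, 0.0]
force: [1.3, -0.2, -0.3]
width: 0.69
gripper_force: 12.0
```

```bash
python3 to.py c -5 -60 .2 0
python3 - <<'E'
from h import *
p=vision.get_image("scene");save(p,"g1.png"); cv2.imwrite("pics/g1c.png",cv2.resize(p["frame"][130:290,180:360,::-1],None,fx=3,fy=3))
E
```

```text
t13.58 pos [ 0.5664 -0.0522  0.0553] yaw 86.1 tilt [ 0.005 -0.    -1.   ] w 0.690 F [ 1.3 -0.2 -0.3] j [-0.26  0.56  0.37  1.92 -0.3   0.71  1.78] | turn -0.2 then shift cm -3.42 25.16 -14.44 target [0.6161 0.1966 0.2   ]
```

View pics/g1c.png

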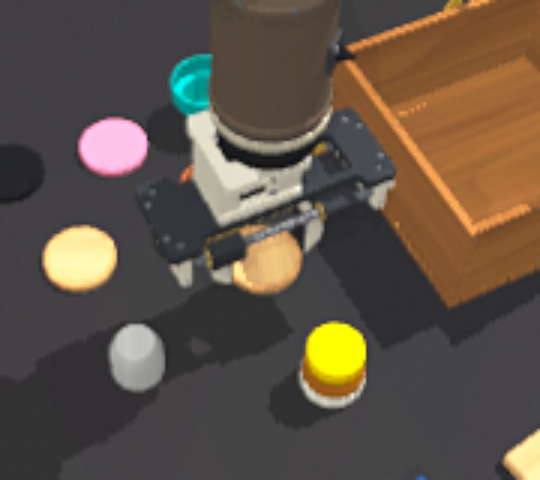

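Request:
{"name": "play_rows", "arguments": {"increments": "0 0 -3 0 -0.5;0 0 -4 0 -0.5;0 1 -4 0 -0.5;-0.5 3 -3.4 0 -0.5;-0.7 4 0 0 -0.5"}}

```text
clock: 14.05
position: [0.5838, 0.0208, 0.1994]
ee_rot: [0.116, 3.13, -0.0]
force: [2.3, -0.6, -0.1]
width: 0.685
gripper_force: 12.0
```

Request:
{"name": "play_rows", "arguments": {"increments": "-0.7 4 0 0 -0.5;-0.7 4 0 0 -0.5;-0.7 4 0 0 -0.5;0 3 0 0 -0.5;0 0 0 0 -0.5"}}

```text
clock: 14.47
position: [0.6109, 0.1825, 0.1913]
ee_rot: [-0.089, -3.138, -0.006]
force: [-0.7, 0.6, -0.2]
width: 0.688
gripper_force: 12.0
```

```bash
python3 to.py c -12 -60 .075 0
```

```text
t14.47 pos [0.6109 0.1825 0.1913] yaw 86.7 tilt [-0.002  0.004 -1.   ] w 0.688 F [-0.7  0.6 -0.2] j [-0.64  0.5   0.4   1.61 -0.22  1.08  1.34] | turn 0.4 then shift cm -0.45 0.70 11.63 target [0.6156 0.1897 0.075 ]
```

Request:
{"name": "play_rows", "arguments": {"increments": "-0.4 0.6 3 0.3 -0.5;0 0 3 0 -0.5;0 0 3 0 -0.5;0 0 2.6 0 -0.5;0 0 0 0 -0.5"}}

```text
clock: 14.88
position: [0.6123, 0.1775, 0.071]
ee_rot: [-0.113, -3.131, 0.006]
force: [-1.6, -0.8, -0.1]
width: 0.688
gripper_force: 12.0
```

Request:
{"name": "play_rows", "arguments": {"increments": "0 0 0 0 -0.5"}}

```text
clock: 14.97
position: [0.6151, 0.178, 0.0755]
ee_rot: [-0.114, -3.136, 0.003]
force: [-0.3, -0.2, 0.4]
width: 0.69
gripper_force: 12.0
```

```bash
python3 to.py c 0 -60 .013 0
```

```text
t14.97 pos [0.6151 0.178  0.0755] yaw 85.9 tilt [-0.004 -0.001 -1.   ] w 0.690 F [-0.3 -0.2  0.4] j [-0.6   0.63  0.36  1.71 -0.28  0.86  1.38] | turn -0.4 then shift cm 0.01 2.38 6.25 target [0.6164 0.2016 0.013 ]
```

Request:
{"name": "play_rows", "arguments": {"increments": "0 1.2 0 -0.4 -0.5;0 1.1 0 0 -0.5;0 0 0 0 -0.5;0 0 0 0 -0.5"}}

```text
clock: 15.3
position: [0.6185, 0.2039, 0.078]
ee_rot: [0.098, 3.138, 0.003]
force: [0.4, -0.3, -1.5]
width: 0.687
gripper_force: 12.0
```

```bash
python3 to.py c 0 -60 .013 0
```

```text
t15.30 pos [0.6185 0.2039 0.078 ] yaw 86.4 tilt [ 0.002  0.002 -1.   ] w 0.687 F [ 0.4 -0.3 -1.5] j [-0.63  0.64  0.36  1.68 -0.28  0.87  1.35] | turn 0.1 then shift cm 0.21 -0.25 6.50 target [0.6164 0.2016 0.013 ]
```

Request:
{"name": "play_rows", "arguments": {"increments": "0.1 -0.2 1.5 0 -0.5;0.1 0 1.5 0 -0.5;0 0 1.5 0 -0.5;0 0 1 0 -0.5;0 0 0 0 -0.5"}}

```text
clock: 15.72
position: [0.6147, 0.1993, 0.0202]
ee_rot: [-0.102, -3.138, 0.002]
force: [-1.3, 0.9, -0.5]
width: 0.689
gripper_force: 12.0
```

Request:
{"name": "play_rows", "arguments": {"increments": "0 0 0 0 -0.5;0 0 0 0 -0.5"}}

```text
clock: 15.88
position: [0.6166, 0.1998, 0.0227]
ee_rot: [0.102, 3.139, 0.001]
force: [0.1, -0.6, -0.2]
width: 0.69
gripper_force: 12.0
```

```bash
python3 to.py c 0 -60 .012 0
```

```text
t15.88 pos [0.6166 0.1998 0.0227] yaw 86.3 tilt [ 0.001  0.    -1.   ] w 0.690 F [ 0.1 -0.6 -0.2] j [-0.61  0.7   0.33  1.72 -0.31  0.77  1.38] | turn -0.0 then shift cm 0.03 0.18 1.07 target [0.6164 0.2016 0.012 ]
```

Request:
{"name": "play_rows", "arguments": {"increments": "0 0.2 0.6 0 -0.5;0 0 0.5 0 -0.5;0 0 0 0 -0.5;0 0 0 0 0.7;0 0 0 0 0.7"}}

```text
clock: 16.3
position: [0.6158, 0.2017, 0.0107]
ee_rot: [-0.102, -3.14, 0.0]
force: [-1.3, 0.9, -0.5]
width: 0.785
gripper_force: 0.0
```

Request:
{"name": "play_rows", "arguments": {"increments": "0 0 0 0 0.7;0 0 -1 0 0.7;0 0 -2.5 0 0.7;0 0 -2.5 0 0.7;0 -1.5 0 0 0.7"}}

```text
clock: 16.72
position: [0.6177, 0.191, 0.076]
ee_rot: [0.096, 3.134, 0.008]
force: [1.3, 1.0, 0.4]
width: 0.852
gripper_force: 0.0
```

Request:
{"name": "play_rows", "arguments": {"increments": "0 -2 -3 0 0.8;0 -2 -3 0 1;0 -4 -3 0 1;0 -4 -3 0 1;0 0 0 0 1"}}

```text
clock: 17.13
position: [0.6105, 0.0708, 0.1871]
ee_rot: [0.117, 3.131, -0.004]
force: [1.4, -1.9, 0.7]
width: 0.999
gripper_force: 0.0
```

```bash
python3 to.py .459 -.1755 .15 0; python3 things.py
```

```text
t17.13 pos [0.6105 0.0708 0.1871] yaw 85.7 tilt [ 0.008 -0.003 -1.   ] w 0.999 F [ 1.4 -1.9  0.7] j [-0.5   0.46  0.42  1.68 -0.21  1.03  1.49] | turn -0.6 then shift cm 13.56 -25.55 3.64 target [ 0.459  -0.1755  0.15  ]
scene coaster1 0.62 [255. 241. 165.] circ [ 0.4612 -0.1733] 0.0321 box [ 0.4618 -0.175 ] z 0.01
scene coaster1 0.62 [38. 39. 41.] circ [ 0.3438 -0.1912] 0.0326 box [ 0.3438 -0.1924] z 0.01
scene coaster1 0.56 [255. 195. 234.] circ [ 0.3621 -0.0926] 0.0333 box [ 0.363  -0.0932] z 0.01
scene coaster1 0.43 [224.5 174.  112. ] circ [0.6036 0.2012] 0.0289 box [0.5993 0.2029] z 0.018
scene cup1 0.88 [181.  96.  59.] circ [ 0.4794 -0.0471] 0.033 box [ 0.48   -0.0486] z 0.05
scene cup1 0.84 [ 69. 105. 136.] circ [ 0.4805 -0.3056] 0.033 box [ 0.4809 -0.3055] z 0.05
scene cup1 0.67 [  0. 151. 146.] circ [0.3661 0.004 ] 0.0334 box [0.3667 0.0024] z 0.049
top coaster1 0.86 [35. 34. 36.] circ [ 0.3405 -0.1928] 0.0283 box [ 0.3412 -0.1928] z 0.013
top coaster1 0.62 [251. 149. 186.] circ [ 0.3597 -0.0949] 0.0315 box [ 0.359  -0.0958] z 0.014
top coaster1 0.52 [240.  189.5 119. ] circ [ 0.458  -0.1757] 0.0309 box [ 0.4568 -0.1762] z 0.013
top cup1 0.81 [  0. 133. 127.] circ [0.3641 0.005 ] 0.0319 box [0.3642 0.0066] z 0.051
top cup1 0.56 [ 51.  77. 100.] circ [ 0.4782 -0.3052] 0.032 box [ 0.4783 -0.305 ] z 0.05
top cup1 0.56 [157.  78.  46.] circ [ 0.4765 -0.0459] 0.0321 box [ 0.4763 -0.0456] z 0.051
```

Request:
{"name": "play_rows", "arguments": {"increments": "1.7 -3.2 0 0 1;1.7 -3.2 0 0 1;1.7 -3.2 0 0 1;1.7 -3.2 0 0 1;1.7 -3.2 0 0 1"}}

```text
clock: 17.85
position: [0.5116, -0.0739, 0.18]
ee_rot: [-0.099, -3.139, 0.0]
force: [0.8, -0.6, -0.5]
width: 0.998
gripper_force: 0.0
```

Request:
{"name": "play_rows", "arguments": {"increments": "1.7 -3.2 2 0 1;1.7 -3.2 3 0 1;1.7 -3.1 3 0 1;0 0 3 0 1;0 0 0 0 1"}}

```text
clock: 18.27
position: [0.4559, -0.1585, 0.0729]
ee_rot: [-0.105, -3.132, -0.001]
force: [-0.1, 1.8, 0.6]
width: 0.999
gripper_force: 0.0
```

Request:
{"name": "play_rows", "arguments": {"increments": "0 0 0 0 1;0 0 0 0 1"}}

```text
clock: 18.43
position: [0.4611, -0.1576, 0.0779]
ee_rot: [0.099, 3.14, 0.0]
force: [0.4, 0.1, 0.5]
width: 1.002
gripper_force: 0.0
```

```bash
python3 to.py .4595 -.1755 .004 0
```

```text
t18.43 pos [ 0.4611 -0.1576  0.0779] yaw 86.4 tilt [ 0.  0. -1.] w 1.002 F [0.4 0.1 0.5] j [-0.1   0.42  0.42  2.1  -0.27  0.67  2.01] | turn 0.1 then shift cm 0.05 -1.80 7.39 target [ 0.4595 -0.1755  0.004 ]
```

Request:
{"name": "play_rows", "arguments": {"increments": "0 -1 0.8 0 1;0 -0.8 1.5 0 1;0 0 2 0 1;0 0 2 0 1;0 0 1 0 1"}}

```text
clock: 18.85
position: [0.4602, -0.1755, 0.0041]
ee_rot: [0.098, 3.139, 0.001]
force: [0.2, 0.4, -0.3]
width: 0.996
gripper_force: 0.0
```

Request:
{"name": "play_rows", "arguments": {"increments": "0 0 0 0 1;0 0 0 0 1"}}

```text
clock: 19.02
position: [0.4596, -0.1761, 0.005]
ee_rot: [0.1, 3.139, 0.0]
force: [-0.2, 0.4, -0.4]
width: 0.996
gripper_force: 0.0
```

```bash
python3 to.py .4595 -.1755 .004 0
```

```text
t19.02 pos [ 0.4596 -0.1761  0.005 ] yaw 86.4 tilt [ 0.001  0.    -1.   ] w 0.996 F [-0.2  0.4 -0.4] j [ 0.01  0.56  0.33  2.13 -0.36  0.51  2.12] | turn 0.1 then shift cm 0.02 0.06 0.10 target [ 0.4595 -0.1755  0.004 ]
```

Request:
{"name": "play_rows", "arguments": {"increments": "0 0 0.1 0 -0.5;0 0 0 0 -0.5;0 0 0 0 -0.5;0 0 0 0 -0.5;0 0 0 0 -0.5"}}

```text
clock: 19.43
position: [0.459, -0.1767, 0.0036]
ee_rot: [0.102, 3.139, 0.0]
force: [0.1, 0.6, 2.8]
width: 0.691
gripper_force: 12.5
```

Request:
{"name": "play_rows", "arguments": {"increments": "0 0 -0.8 0 -0.5;0 0 -3 0 -0.5;0 0 -4 0 -0.5;0 0 -4 0 -0.5;0 0 -4 0 -0.5"}}

```text
clock: 19.85
position: [0.4578, -0.1769, 0.1633]
ee_rot: [-0.104, -3.139, 0.0]
force: [1.6, 0.1, -0.6]
width: 0.686
gripper_force: 12.0
```

Request:
{"name": "play_rows", "arguments": {"increments": "0 0 -3.5 0 -0.5;0 0 0 0 -0.5"}}

```text
clock: 20.02
position: [0.4616, -0.1783, 0.2031]
ee_rot: [0.104, 3.13, -0.002]
force: [0.9, 0.5, -0.4]
width: 0.688
gripper_force: 12.0
```

```bash
python3 to.py c -15 56 .2 0
```

```text
t20.02 pos [ 0.4616 -0.1783  0.2031] yaw 86.2 tilt [ 0.01  -0.002 -1.   ] w 0.688 F [ 0.9  0.5 -0.4] j [-0.15  0.25  0.51  1.95 -0.15  0.96  1.94] | turn -0.1 then shift cm -1.39 37.42 0.29 target [0.4996 0.1941 0.2   ]
```

Request:
{"name": "play_rows", "arguments": {"increments": "0 3.5 -1 0 -0.5;0 3.5 0 0 -0.5;0 3.5 0 0 -0.5;-0.3 3.5 0 0 -0.5;-0.3 3.5 0 0 -0.5"}}

```text
clock: 20.43
position: [0.4756, -0.0011, 0.2069]
ee_rot: [0.103, 3.139, 0.001]
force: [0.0, -0.0, -0.8]
width: 0.686
gripper_force: 12.0
```

Request:
{"name": "play_rows", "arguments": {"increments": "-0.3 3.5 0 0 -0.5;-0.3 3.5 0 0 -0.5;-0.2 3.5 0 0 -0.5;0 3.5 0 0 -0.5;0 3 0 0 -0.5"}}

```text
clock: 20.85
position: [0.4947, 0.169, 0.2067]
ee_rot: [0.101, 3.14, 0.001]
force: [0.7, -0.3, 0.2]
width: 0.689
gripper_force: 12.0
```

Request:
{"name": "play_rows", "arguments": {"increments": "0 2 0 0 -0.5;0 0 0 0 -0.5;0 0 0 0 -0.5"}}

```text
clock: 21.1
position: [0.496, 0.1874, 0.2063]
ee_rot: [-0.099, -3.14, 0.001]
force: [0.3, -1.2, 0.0]
width: 0.687
gripper_force: 12.0
```

```bash
python3 to.py c -12 56 .075 0
```

```text
t21.10 pos [0.496  0.1874 0.2063] yaw 86.4 tilt [-0. -0. -1.] w 0.687 F [ 0.3 -1.2  0. ] j [-0.72  0.3   0.33  1.85 -0.11  1.01  1.17] | turn 0.1 then shift cm -0.32 1.00 13.13 target [0.4998 0.1971 0.075 ]
```

Request:
{"name": "play_rows", "arguments": {"increments": "-0.3 0.5 3 0 -0.5;0 0 3 0 -0.5;0 0 3 0 -0.5;0 0 2.5 0 -0.5;0 0.8 1.6 0 -0.5"}}

```text
clock: 21.52
position: [0.4992, 0.1953, 0.0732]
ee_rot: [-0.109, -3.137, 0.005]
force: [0.7, -0.1, -0.4]
width: 0.689
gripper_force: 12.0
```

Request:
{"name": "play_rows", "arguments": {"increments": "0 0.9 0 0 -0.5;0 0 0 0 -0.5;0 0 0 0 -0.5;0 0 0 0 -0.5"}}

```text
clock: 21.85
position: [0.5018, 0.2081, 0.0767]
ee_rot: [0.103, 3.138, 0.001]
force: [-0.2, -0.8, 0.3]
width: 0.686
gripper_force: 12.0
```

```bash
python3 to.py c 0 56 .012 0
```

```text
t21.85 pos [0.5018 0.2081 0.0767] yaw 86.2 tilt [ 0.002  0.001 -1.   ] w 0.686 F [-0.2 -0.8  0.3] j [-0.7   0.49  0.28  1.96 -0.2   0.72  1.2 ] | turn -0.1 then shift cm 0.14 0.08 6.47 target [0.5006 0.2091 0.012 ]
```

Request:
{"name": "play_rows", "arguments": {"increments": "0.1 0.1 1.5 0 -0.5;0 0 1.5 0 -0.5;0 0 1.5 0 -0.5;0 0 1 0 -0.5;0 0 0.5 0 -0.5"}}

```text
clock: 22.27
position: [0.4999, 0.209, 0.015]
ee_rot: [-0.103, -3.14, 0.0]
force: [-0.2, -0.1, -0.1]
width: 0.686
gripper_force: 12.0
```

Request:
{"name": "play_rows", "arguments": {"increments": "0 0 0 0 -0.5;0 0 0 0 -0.5"}}

```text
clock: 22.43
position: [0.5003, 0.2093, 0.0158]
ee_rot: [0.103, 3.139, 0.0]
force: [-0.1, -0.5, 0.5]
width: 0.692
gripper_force: 12.0
```

```bash
python3 to.py c 0 56 .012 0
```

```text
t22.43 pos [0.5003 0.2093 0.0158] yaw 86.2 tilt [ 0.001  0.    -1.   ] w 0.692 F [-0.1 -0.5  0.5] j [-0.67  0.58  0.24  2.   -0.23  0.59  1.23] | turn -0.1 then shift cm -0.03 -0.02 0.38 target [0.5006 0.2091 0.012 ]
```

Request:
{"name": "play_rows", "arguments": {"increments": "0 0 0.35 0 -0.5;0 0 0 0 -0.5;0 0 0 0 0.7;0 0 0 0 0.7;0 0 0 0 0.7"}}

```text
clock: 22.85
position: [0.5001, 0.2095, 0.012]
ee_rot: [0.102, 3.14, 0.0]
force: [-0.3, -0.1, -0.0]
width: 0.836
gripper_force: 0.0
```

Request:
{"name": "play_rows", "arguments": {"increments": "0 0 -1 0 0.7;0 0 -2.5 0 0.7;0 0 -2.5 0 0.7;0 -1.5 0 0 0.7;0 -2 -3 0 0.8"}}

```text
clock: 23.27
position: [0.4958, 0.1754, 0.1002]
ee_rot: [-0.096, -3.137, 0.002]
force: [0.1, -0.7, 0.2]
width: 0.88
gripper_force: 0.0
```

Request:
{"name": "play_rows", "arguments": {"increments": "0 -3 -3 0 1;0 -4 -3 0 1;0 -4 -2 7 1;0 -4 0 7 1;0 0 0 7 1"}}

```text
clock: 23.68
position: [0.4829, 0.0269, 0.177]
ee_rot: [0.696, 3.061, -0.001]
force: [0.1, -0.1, -1.0]
width: 0.999
gripper_force: 0.0
```

Request:
{"name": "play_rows", "arguments": {"increments": "0 0 0 7 1;0 0 0 7 1;0 0 0 7 1;0 0 0 7 1;0 0 0 7 1"}}

```text
clock: 24.1
position: [0.4835, 0.035, 0.1753]
ee_rot: [1.573, 2.719, 0.001]
force: [0.6, 0.1, -0.3]
width: 1.001
gripper_force: 0.0
```

Request:
{"name": "play_rows", "arguments": {"increments": "0 0 0 7 1;0 0 0 7 1;0 0 0 7 1;0 0 0 7 1;0 0 0 0 1"}}

```text
clock: 24.52
position: [0.4835, 0.0352, 0.1751]
ee_rot: [-2.184, -2.258, -0.001]
force: [-0.1, -0.8, -1.0]
width: 1.003
gripper_force: 0.0
```

```bash
python3 to.py .478 -.0465 .1 90; python3 look.py k
```

```text
t24.52 pos [0.4835 0.0352 0.1751] yaw 1.9 tilt [ 0.  0. -1.] w 1.003 F [-0.1 -0.8 -1. ] j [-0.73  0.3   0.7   2.01 -0.24  0.91  0.13] | turn 5.6 then shift cm -8.20 -0.02 7.51 target [ 0.478  -0.0465  0.1   ]
knob chest mm 101 [ 52. 163. 162.] [ 47. 131. 152.] [ 62. 195. 167.]
lid 4785 x-at-z [(170, 106.2), (200, 103.5), (230, 100.7), (260, 97.9), (290, 95.3), (320, 92.6)] angle 1.4794548564156798
knob chest mm 111 [ 55. 163. 165.] [ 49. 131. 157.] [ 63. 196. 171.]
lid 1466 x-at-z [(170, 107.4), (200, 104.5), (230, 101.7), (260, 98.6), (290, 95.8), (320, 92.8)] angle 1.4897812920880524
```

View pics/ks.png

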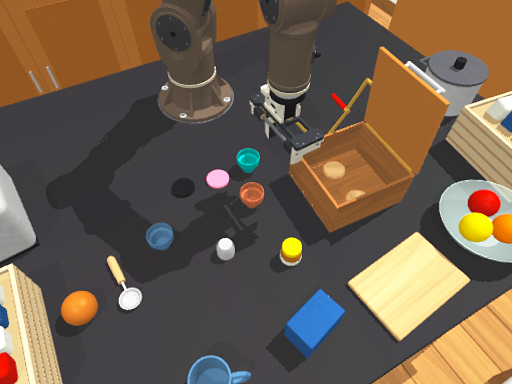

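Request:
{"name": "play_rows", "arguments": {"increments": "0 0 0 5.6 1;-2.8 0 0 0 1;-2.8 0 2 0 1;-2.6 0 2.5 0 1;0 0 2.5 0 1"}}

```text
clock: 25.03
position: [0.479, -0.0517, 0.1051]
ee_rot: [2.284, 2.153, 0.002]
force: [0.3, -0.0, -0.7]
width: 0.998
gripper_force: 0.0
```

Request:
{"name": "play_rows", "arguments": {"increments": "0 0 0 0 1;0 0 0 0 1;0 0 0 0 1"}}

```text
clock: 25.28
position: [0.4795, -0.046, 0.1058]
ee_rot: [2.282, 2.159, 0.001]
force: [0.9, -0.0, 0.9]
width: 1.0
gripper_force: 0.0
```

```bash
python3 to.py .478 -.0465 .032 90
```

```text
t25.28 pos [ 0.4795 -0.046   0.1058] yaw -3.2 tilt [ 0.001  0.    -1.   ] w 1.000 F [ 0.9 -0.   0.9] j [-0.52  0.41  0.67  2.1  -0.37  0.75  0.32] | turn 0.5 then shift cm -0.07 -0.15 7.38 target [ 0.478  -0.0465  0.032 ]
```

Request:
{"name": "play_rows", "arguments": {"increments": "-0.1 -0.1 2 0.5 1;0 0 2 0 1;0 0 2 0 1;0 0 1.4 0 1;0 0 0 0 1"}}

```text
clock: 25.7
position: [0.4778, -0.0462, 0.0302]
ee_rot: [-2.29, -2.149, 0.001]
force: [-0.0, -0.1, -0.9]
width: 1.001
gripper_force: 0.0
```

Request:
{"name": "play_rows", "arguments": {"grip_force": 15, "increments": "0 0 0 0 -0.5;0 0 0 0 -0.5;0 0 0 0 -0.5;0 0 0 0 -0.5;0 0 0 0 -0.5"}}

```text
clock: 26.12
position: [0.4786, -0.0473, 0.0316]
ee_rot: [2.293, 2.146, 0.002]
force: [-0.1, 0.6, 5.4]
width: 0.699
gripper_force: 15.0
```

```bash
python3 to.py .478 -.0465 .032 90
```

```text
t26.12 pos [ 0.4786 -0.0473  0.0316] yaw -3.8 tilt [ 0.002  0.    -1.   ] w 0.699 F [-0.1  0.6  5.4] j [-0.42  0.53  0.55  2.15 -0.5   0.59  0.43] | turn -0.1 then shift cm 0.07 -0.06 -0.04 target [ 0.478  -0.0465  0.032 ]
```

Request:
{"name": "play_rows", "arguments": {"increments": "0 0 -2 0 -0.5;0 0 -4 0 -0.5;0 0 -4 0 -0.5;0 0 -4 0 -0.5;0 0 -4 0 -0.5"}}

```text
clock: 26.53
position: [0.4771, -0.0479, 0.2127]
ee_rot: [-2.295, -2.145, 0.001]
force: [1.3, 1.6, -0.9]
width: 0.702
gripper_force: 15.0
```

Request:
{"name": "play_rows", "arguments": {"increments": "0 0 0 0 -0.5;0 0 0 0 -0.5"}}

```text
clock: 26.7
position: [0.4791, -0.0473, 0.213]
ee_rot: [2.292, 2.145, 0.007]
force: [0.1, -0.5, -1.3]
width: 0.699
gripper_force: 15.0
```

```bash
python3 to.py c -58 0 .2 90
```

```text
t26.70 pos [ 0.4791 -0.0473  0.213 ] yaw -3.8 tilt [ 0.005  0.002 -1.   ] w 0.699 F [ 0.1 -0.5 -1.3] j [-0.65  0.25  0.79  1.98 -0.21  0.99  0.17] | turn -0.1 then shift cm 19.92 6.08 1.36 target [0.5528 0.1476 0.2   ]
```

Request:
{"name": "play_rows", "arguments": {"increments": "3 0.9 0 0 -0.5;3 0.9 0 0 -0.5;3 0.9 0 0 -0.5;3 0.9 0 0 -0.5;3 0.9 0 0 -0.5"}}

```text
clock: 27.12
position: [0.532, 0.1006, 0.2093]
ee_rot: [-2.294, -2.145, 0.003]
force: [-0.3, -0.2, -0.7]
width: 0.697
gripper_force: 15.0
```

Request:
{"name": "play_rows", "arguments": {"increments": "3 0.9 0 0 -0.5;1.9 0.7 0 0 -0.5;0 0 3 0 -0.5;0 0 3 0 -0.5;0 0 0 0 -0.5"}}

```text
clock: 27.53
position: [0.5476, 0.1467, 0.1446]
ee_rot: [-2.291, -2.144, 0.015]
force: [-1.5, 0.2, -1.6]
width: 0.702
gripper_force: 15.0
```

Request:
{"name": "play_rows", "arguments": {"increments": "0 0 0 0 -0.5;0 0 0 0 -0.5"}}

```text
clock: 27.7
position: [0.5522, 0.1464, 0.1514]
ee_rot: [2.296, 2.145, -0.001]
force: [1.1, 0.1, -0.6]
width: 0.7
gripper_force: 15.0
```

```bash
python3 to.py c -58 0 .041 90
```

```text
t27.70 pos [0.5522 0.1464 0.1514] yaw -3.9 tilt [-0. -0. -1.] w 0.700 F [ 1.1  0.1 -0.6] j [-0.82  0.48  0.67  1.84 -0.36  0.95 -0.06] | turn -0.2 then shift cm 0.13 0.05 11.03 target [0.5528 0.1476 0.041 ]
```

Request:
{"name": "play_rows", "arguments": {"increments": "0.1 0.1 2.5 0 -0.5;0 0 2.5 0 -0.5;0 0 2 0 -0.5;0 0 2 0 -0.5;0 0 1 0 -0.5"}}

```text
clock: 28.12
position: [0.5532, 0.1479, 0.0504]
ee_rot: [-2.295, -2.145, -0.0]
force: [-0.1, -0.2, -1.6]
width: 0.698
gripper_force: 15.0
```

Request:
{"name": "play_rows", "arguments": {"increments": "0 0 0 0 -0.5;0 0 0 0 -0.5"}}

```text
clock: 28.28
position: [0.5538, 0.1479, 0.0519]
ee_rot: [2.295, 2.145, 0.002]
force: [0.3, 0.1, -0.7]
width: 0.699
gripper_force: 15.0
```

```bash
python3 to.py c -58 0 .040 90
```

```text
t28.28 pos [0.5538 0.1479 0.0519] yaw -3.9 tilt [ 0.001  0.    -1.   ] w 0.699 F [ 0.3  0.1 -0.7] j [-0.75  0.61  0.57  1.92 -0.47  0.75  0.03] | turn -0.2 then shift cm -0.03 -0.10 1.19 target [0.5528 0.1476 0.04  ]
```

Request:
{"name": "play_rows", "arguments": {"increments": "0 0 0.7 0 -0.5;0 0 0.45 0 -0.5;0 0 0 0 -0.5;0 0 0 0 0.5;0 0 0 0 0.5"}}

```text
clock: 28.7
position: [0.5532, 0.1481, 0.0396]
ee_rot: [2.294, 2.146, 0.001]
force: [0.1, -0.4, -0.9]
width: 0.746
gripper_force: 0.0
```

Request:
{"name": "play_rows", "arguments": {"increments": "0 0 0 0 0.5;0 0 -1.5 0 0.5;0 0 -3 0 0.5;0 0 -4 0 0.8;0 0 -4 0 1"}}

```text
clock: 29.12
position: [0.5522, 0.1475, 0.1652]
ee_rot: [-2.295, -2.145, 0.004]
force: [2.0, 1.5, 0.2]
width: 0.848
gripper_force: 0.0
```

Request:
{"name": "play_rows", "arguments": {"increments": "-3.5 0 0 0 1;-3.5 0 0 0 1;-3.5 0 0 0 1;-3.5 0 0 0 1;-3.5 0 0 0 1"}}

```text
clock: 29.53
position: [0.541, -0.0281, 0.1646]
ee_rot: [2.294, 2.146, 0.001]
force: [1.1, -0.6, -0.8]
width: 0.999
gripper_force: 0.0
```

Request:
{"name": "play_rows", "arguments": {"increments": "-3.5 -0.5 0 0 1;-3.5 -0.5 0 0 1;-3.5 -0.5 0 0 1;-3.5 -0.5 0 0 1;-3.5 -0.5 0 0 1"}}

```text
clock: 29.95
position: [0.5041, -0.2011, 0.1645]
ee_rot: [2.294, 2.146, 0.001]
force: [0.8, -0.3, -0.2]
width: 0.998
gripper_force: 0.0
```

Request:
{"name": "play_rows", "arguments": {"increments": "-3.5 -0.5 0 0 1;-3.5 0 0 0 1;0 0 0 0 1;0 0 0 0 1"}}

```text
clock: 30.28
position: [0.494, -0.2717, 0.1646]
ee_rot: [2.299, 2.14, -0.001]
force: [-1.1, 0.7, 0.0]
width: 0.999
gripper_force: 0.0
```

```bash
python3 to.py .479 -.3055 .032 90; python3 things.py; python3 look.py m
```

```text
t30.28 pos [ 0.494  -0.2717  0.1646] yaw -4.1 tilt [ 0.    -0.001 -1.   ] w 0.999 F [-1.1  0.7  0. ] j [-0.1   0.46  0.71  1.84 -0.36  0.97  0.7 ] | turn -0.4 then shift cm -3.45 -1.28 13.26 target [ 0.479  -0.3055  0.032 ]
scene coaster1 0.77 [255. 188. 229.] circ [ 0.3633 -0.0931] 0.0331 box [ 0.3629 -0.0946] z 0.01
scene coaster1 0.68 [230. 183. 119.] circ [0.5013 0.2101] 0.0318 box [0.5017 0.2111] z 0.018
scene coaster1 0.6 [229. 180. 117.] circ [0.6043 0.2007] 0.0276 box [0.5984 0.201 ] z 0.018
scene cup1 0.96 [ 82. 128. 165.] circ [ 0.5156 -0.309 ] 0.0636 box [ 0.4826 -0.3053] z 0.05
scene cup1 0.74 [  0. 159. 154.] circ [0.3667 0.0028] 0.034 box [0.3661 0.0016] z 0.049
scene cup1 0.68 [179.  95.  58.] circ [0.5542 0.1473] 0.032 box [0.5545 0.1531] z 0.057
top coaster1 0.66 [170. 126.  79.] circ [0.6137 0.2027] 0.0313 box [0.6135 0.2016] z 0.021
top coaster1 0.65 [176. 131.  83.] circ [0.4999 0.2103] 0.0317 box [0.4995 0.2103] z 0.02
top cup1 0.88 [134.  67.  38.] circ [0.5521 0.1495] 0.0323 box [0.5512 0.149 ] z 0.059
knob chest mm 101 [ 52. 162. 163.] [ 47. 130. 154.] [ 61. 196. 168.]
lid 4716 x-at-z [(170, 106.3), (200, 103.4), (230, 100.8), (260, 97.9), (290, 95.3), (320, 92.4)] angle 1.4864030044368028
knob chest mm 111 [ 55. 164. 165.] [ 49. 131. 158.] [ 63. 196. 172.]
lid 1481 x-at-z [(170, 107.4), (200, 104.6), (230, 101.6), (260, 98.7), (290, 95.9), (320, 92.8)] angle 1.4899253465360633
```

View pics/ms.png

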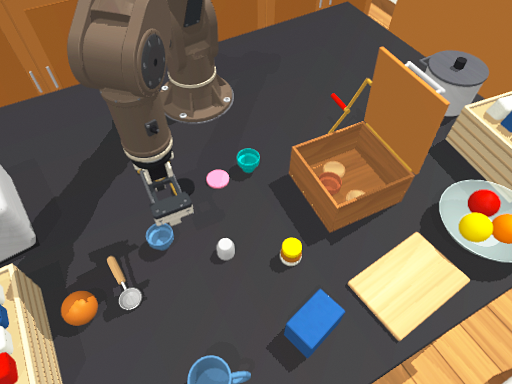

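Request:
{"name": "play_rows", "arguments": {"increments": "-2 -0.7 2 0 1;-1.5 -0.6 3 0 1;0 0 3 0 1;0 0 2 0 1;0 0 0 0 1"}}

```text
clock: 31.1
position: [0.4777, -0.3014, 0.0607]
ee_rot: [-2.29, -2.142, 0.003]
force: [0.3, 1.1, 0.6]
width: 0.998
gripper_force: 0.0
```

Request:
{"name": "play_rows", "arguments": {"increments": "0 0 0 0 1;0 0 0 0 1"}}

```text
clock: 31.27
position: [0.4806, -0.3034, 0.0655]
ee_rot: [2.293, 2.146, 0.001]
force: [-0.1, -0.5, -0.1]
width: 1.001
gripper_force: 0.0
```

```bash
python3 to.py .479 -.3055 .032 90
```

```text
t31.27 pos [ 0.4806 -0.3034  0.0655] yaw -3.8 tilt [ 0.001 -0.001 -1.   ] w 1.001 F [-0.1 -0.5 -0.1] j [ 0.04  0.59  0.62  1.92 -0.48  0.78  0.86] | turn -0.1 then shift cm -0.22 -0.15 3.35 target [ 0.479  -0.3055  0.032 ]
```

Request:
{"name": "play_rows", "arguments": {"increments": "-0.2 -0.15 1.2 0 1;0 0 1.2 0 1;0 0 0.95 0 1;0 0 0 0 1;0 0 0 0 1"}}

```text
clock: 31.68
position: [0.4777, -0.3047, 0.0301]
ee_rot: [-2.293, -2.145, 0.001]
force: [-0.1, -0.6, -0.5]
width: 1.002
gripper_force: 0.0
```

Request:
{"name": "play_rows", "arguments": {"increments": "0 0 0 0 -0.5;0 0 0 0 -0.5;0 0 0 0 -0.5;0 0 0 0 -0.5;0 0 0 0 -0.5"}}

```text
clock: 32.1
position: [0.4785, -0.3052, 0.0311]
ee_rot: [2.294, 2.146, 0.0]
force: [0.6, -0.4, 0.7]
width: 0.688
gripper_force: 5.7
```

```bash
python3 to.py .479 -.3055 .032 90
```

```text
t32.10 pos [ 0.4785 -0.3052  0.0311] yaw -3.8 tilt [ 0.001 -0.    -1.   ] w 0.688 F [ 0.6 -0.4  0.7] j [ 0.08  0.64  0.57  1.94 -0.52  0.71  0.9 ] | turn -0.1 then shift cm -0.03 0.06 -0.09 target [ 0.479  -0.3055  0.032 ]
```

Request:
{"name": "play_rows", "arguments": {"increments": "0 0 -2 0 -0.5;0 0 -4 0 -0.5;0 0 -4 0 -0.5;0 0 -4 0 -0.5;0 0 -4 0 -0.5"}}

```text
clock: 32.52
position: [0.4775, -0.3049, 0.2126]
ee_rot: [-2.295, -2.145, 0.001]
force: [1.2, -0.5, -1.3]
width: 0.685
gripper_force: 15.0
```

Request:
{"name": "play_rows", "arguments": {"increments": "0 0 0 0 -0.5;0 0 0 0 -0.5"}}

```text
clock: 32.68
position: [0.4793, -0.3057, 0.2131]
ee_rot: [2.291, 2.143, 0.004]
force: [-0.1, -0.5, -2.0]
width: 0.682
gripper_force: 15.0
```

```bash
python3 to.py .5532 .148 .2 90
```

```text
t32.68 pos [ 0.4793 -0.3057  0.2131] yaw -3.8 tilt [ 0.005 -0.001 -1.   ] w 0.682 F [-0.1 -0.5 -2. ] j [-0.06  0.41  0.75  1.78 -0.32  1.07  0.73] | turn -0.1 then shift cm 45.76 4.44 1.28 target [0.5532 0.148  0.2   ]
```

Request:
{"name": "play_rows", "arguments": {"increments": "3.5 0.35 0 0 -0.5;3.5 0.35 0 0 -0.5;3.5 0.35 0 0 -0.5;3.5 0.35 0 0 -0.5;3.5 0.35 0 0 -0.5"}}

```text
clock: 33.1
position: [0.5063, -0.1295, 0.2093]
ee_rot: [-2.293, -2.144, 0.002]
force: [0.6, 0.3, -0.6]
width: 0.684
gripper_force: 15.0
```

Request:
{"name": "play_rows", "arguments": {"increments": "3.5 0.35 0 0 -0.5;3.5 0.35 0 0 -0.5;3.5 0.35 0 0 -0.5;3.5 0.35 0 0 -0.5;3.5 0.35 0 0 -0.5"}}

```text
clock: 33.52
position: [0.5353, 0.0437, 0.2093]
ee_rot: [-2.293, -2.145, 0.003]
force: [-0.1, 0.2, -0.9]
width: 0.685
gripper_force: 15.0
```

Request:
{"name": "play_rows", "arguments": {"increments": "3.5 0.35 0 0 -0.5;3.5 0.35 0 0 -0.5;3 0.2 0 0 -0.5;0 0 3 0 -0.5;0 0 3 0 -0.5"}}

```text
clock: 33.93
position: [0.5521, 0.1441, 0.1493]
ee_rot: [-2.289, -2.151, -0.002]
force: [0.3, -0.9, -1.6]
width: 0.688
gripper_force: 15.0
```

Request:
{"name": "play_rows", "arguments": {"increments": "0 0 0 0 -0.5;0 0 0 0 -0.5;0 0 0 0 -0.5"}}

```text
clock: 34.18
position: [0.5523, 0.1403, 0.1513]
ee_rot: [2.296, 2.144, -0.001]
force: [0.7, -0.2, -0.3]
width: 0.684
gripper_force: 15.0
```

```bash
python3 to.py .5532 .148 .12 90
python3 - <<'E'
from to import *
p=vision.get_image("scene"); cv2.imwrite("pics/n1.png",cv2.resize(p["frame"][60:240,260:440,::-1],None,fx=3,fy=3))
for d in cut_out("cup2",p): 
    m=d["mask"]; W=world(p,np.argwhere(m)); print(d["confidence"],np.nanmedian(W,0),np.nanmin(W,0),np.nanmax(W,0))
E
```

```text
t34.18 pos [0.5523 0.1403 0.1513] yaw -3.9 tilt [-0. -0. -1.] w 0.684 F [ 0.7 -0.2 -0.3] j [-0.79  0.47  0.64  1.84 -0.34  0.94 -0.07] | turn -0.2 then shift cm 0.78 0.04 3.13 target [0.5532 0.148  0.12  ]
0.77 [0.35400936 0.0076234  0.03296705] [ 0.29167623 -0.02853587 -0.0023099 ] [0.39855588 0.05138297 0.05329578]
0.76 [0.54345727 0.16370494 0.03912366] [0.49878692 0.12424454 0.01006363] [0.58635451 0.20482556 0.0590153 ]
0.68 [0.54332973 0.1320409  0.15057529] [0.52125946 0.10803993 0.12061302] [0.58285095 0.15947493 0.17131544]
```

View pics/n1.png

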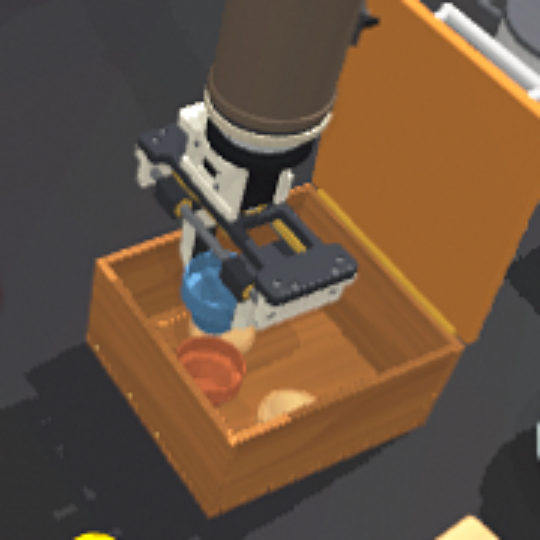

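Request:
{"name": "play_rows", "arguments": {"increments": "0.4 0 0.5 0 -0.5;0.4 0.05 1 0 -0.5;0 0 1.5 0 -0.5;0 0 0 0 -0.5;0 0 0 0 -0.5"}}

```text
clock: 34.7
position: [0.5525, 0.1491, 0.1201]
ee_rot: [-2.294, -2.146, 0.002]
force: [0.7, -0.6, -0.4]
width: 0.683
gripper_force: 15.0
```

```bash
python3 to.py .5532 .148 .060 90
```

```text
t34.70 pos [0.5525 0.1491 0.1201] yaw -3.8 tilt [-0.002 -0.001 -1.   ] w 0.683 F [ 0.7 -0.6 -0.4] j [-0.79  0.51  0.61  1.86 -0.37  0.88 -0.06] | turn -0.1 then shift cm -0.10 0.09 6.01 target [0.5532 0.148  0.06  ]
```

Request:
{"name": "play_rows", "arguments": {"increments": "-0.1 0.1 1.5 0 -0.5;0 0 1.5 0 -0.5;0 0 1.2 0 -0.5;0 0 0.8 0 -0.5;0 0 0 0 -0.5"}}

```text
clock: 35.12
position: [0.5532, 0.1478, 0.0695]
ee_rot: [-2.294, -2.145, 0.003]
force: [-0.1, 0.0, -0.9]
width: 0.683
gripper_force: 15.0
```

```bash
python3 to.py .5532 .148 .060 90
```

```text
t35.12 pos [0.5532 0.1478 0.0695] yaw -3.8 tilt [-0.002 -0.001 -1.   ] w 0.683 F [-0.1  0.  -0.9] j [-0.75  0.58  0.57  1.9  -0.43  0.78 -0.01] | turn -0.1 then shift cm 0.02 -0.00 0.95 target [0.5532 0.148  0.06  ]
```

Request:
{"name": "play_rows", "arguments": {"increments": "0 0 0.5 0 -0.5;0 0 0.4 0 -0.5;0 0 0 0 -0.5"}}

```text
clock: 35.37
position: [0.554, 0.148, 0.0615]
ee_rot: [-2.294, -2.146, 0.0]
force: [-1.0, 0.2, -0.9]
width: 0.684
gripper_force: 15.0
```

Request:
{"name": "play_rows", "arguments": {"increments": "0 0 0 0 0.5;0 0 0 0 0.5;0 0 0 0 0.5;0 0 0 0 0.5;0 0 -1 0 0.5"}}

```text
clock: 35.78
position: [0.5531, 0.1477, 0.071]
ee_rot: [-2.294, -2.145, 0.003]
force: [0.8, -0.1, -0.1]
width: 0.751
gripper_force: 0.0
```

Request:
{"name": "play_rows", "arguments": {"increments": "0 0 -3 0 0.5;0 0 -4 0 0.8;0 0 -4 0 1;0 0 -4 0 1;0 0 -4 0 1"}}

```text
clock: 36.2
position: [0.5537, 0.1473, 0.2647]
ee_rot: [2.295, 2.145, 0.001]
force: [0.6, 0.1, -0.9]
width: 0.976
gripper_force: 0.0
```

Request:
{"name": "play_rows", "arguments": {"increments": "-3 0 0 -7 1;-3 0 0 -7 1;-3 0 0 -7 1;0 0 0 -7 1;0 0 0 -7 1"}}

```text
clock: 36.62
position: [0.5591, 0.0555, 0.2631]
ee_rot: [1.54, 2.736, 0.001]
force: [0.1, -0.2, 0.2]
width: 1.001
gripper_force: 0.0
```

Request:
{"name": "play_rows", "arguments": {"increments": "0 0 0 -7 1;0 0 0 -7 1;0 0 0 -7 1;0 0 0 -7 1;0 0 0 -7 1"}}

```text
clock: 37.03
position: [0.5589, 0.0581, 0.2627]
ee_rot: [0.64, 3.075, 0.0]
force: [0.1, 0.6, 0.2]
width: 1.001
gripper_force: 0.0
```

Request:
{"name": "play_rows", "arguments": {"increments": "0 0 0 -7 1;0 0 0 -7 0.5;0 0 0 -6 0.1;0 0 0 0 0;0 0 0 0 0"}}

```text
clock: 37.45
position: [0.559, 0.0581, 0.2625]
ee_rot: [0.111, 3.139, 0.0]
force: [-0.7, 0.8, -0.5]
width: 0.759
gripper_force: 0.0
```

```bash
python3 to.py c -60 178 .25 0; python3 look.py o
python3 - <<'E'
from to import *
p=vision.get_image("scene"); cv2.imwrite("pics/o1.png",cv2.resize(p["frame"][60:240,260:440,::-1],None,fx=3,fy=3))
q=vision.get_image("top")
for im in (p,q):
  W=cloud(im); f=im["frame"].astype(int); m=(f[...,2]>f[...,0]+20)&(np.hypot(W[...,0]-.553,W[...,1]-.148)<.06)
  if m.sum(): print("blue",m.sum(),W[m].mean(0),np.percentile(W[m],98,axis=0), np.percentile(W[m],2,axis=0))
E
```

```text
t37.45 pos [0.559  0.0581 0.2625] yaw 85.9 tilt [ 0.001  0.    -1.   ] w 0.759 F [-0.7  0.8 -0.5] j [-0.49  0.31  0.38  1.7  -0.12  1.16  1.43] | turn -0.4 then shift cm 19.00 8.69 1.24 target [0.375  0.1571 0.25  ]
lid 4738 x-at-z [(170, 106.1), (200, 103.5), (230, 100.8), (260, 98.0), (290, 95.3), (320, 92.3)] angle 1.4646669623628512
knob chest mm 108 [ 55. 163. 165.] [ 48. 132. 158.] [ 63. 196. 173.]
lid 1476 x-at-z [(170, 107.5), (200, 104.5), (230, 101.5), (260, 98.6), (290, 95.7), (320, 92.9)] angle 1.489657680379492
blue 412 [0.54984774 0.15422638 0.05974089] [0.58525806 0.17721479 0.07902874] [0.52500589 0.11765971 0.03270606]
```

View pics/o1.png

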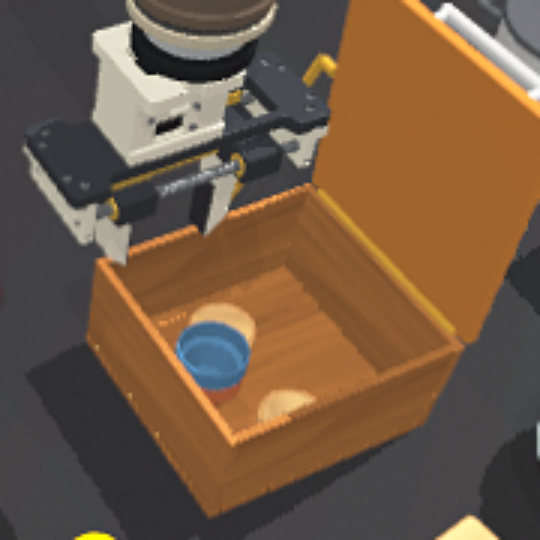

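Request:
{"name": "play_rows", "arguments": {"increments": "3.5 0 0 -0.4 0;3.5 0.5 0 0 0;3.5 1.5 0 0 0;3.5 1.5 0 0 0;3 2 0 0 -0.1"}}

```text
clock: 38.07
position: [0.3904, 0.1233, 0.2617]
ee_rot: [-0.099, -3.14, 0.0]
force: [0.5, 0.4, -0.2]
width: 0.469
gripper_force: 0.0
```

Request:
{"name": "play_rows", "arguments": {"increments": "2 3 0 0 -0.1;0 3.5 0 0 -0.1;0 3.5 0 0 -0.1;0 3.5 0 0 -0.1;0 0 0 0 -0.1"}}

```text
clock: 38.48
position: [0.3799, 0.2667, 0.2619]
ee_rot: [0.085, 3.14, 0.005]
force: [-0.2, 0.4, 0.3]
width: 0.451
gripper_force: 0.0
```

Request:
{"name": "play_rows", "arguments": {"increments": "0 0 0 0 -0.1;0 0 0 0 -0.1"}}

```text
clock: 38.65
position: [0.3807, 0.259, 0.2616]
ee_rot: [-0.095, -3.14, 0.002]
force: [-0.7, -0.3, 0.2]
width: 0.451
gripper_force: 0.0
```

```bash
python3 to.py c 60 178 .144 0
```

```text
t38.65 pos [0.3807 0.259  0.2616] yaw 86.5 tilt [-0.    -0.001 -1.   ] w 0.451 F [-0.7 -0.3  0.2] j [-0.86  0.13  0.17  1.91 -0.02  1.1   0.82] | turn 0.2 then shift cm -0.09 1.80 11.76 target [0.3827 0.2769 0.144 ]
```

Request:
{"name": "play_rows", "arguments": {"increments": "0 1 1 0 -0.1;0 0.8 2.5 0 -0.1;0 0 2.5 0 -0.1;0 0 2 0 -0.1;0 0 0 0 -0.1"}}

```text
clock: 39.07
position: [0.38, 0.2755, 0.1781]
ee_rot: [-0.097, -3.136, 0.007]
force: [0.1, -0.3, 0.5]
width: 0.449
gripper_force: 0.0
```

Request:
{"name": "play_rows", "arguments": {"increments": "0 0 0 0 -0.1;0 0 0 0 -0.1"}}

```text
clock: 39.23
position: [0.3824, 0.2777, 0.1827]
ee_rot: [0.096, 3.139, 0.001]
force: [0.1, -0.1, 0.4]
width: 0.452
gripper_force: 0.0
```

```bash
python3 to.py c 60 178 .144 0
```

```text
t39.23 pos [0.3824 0.2777 0.1827] yaw 86.5 tilt [ 0.001  0.001 -1.   ] w 0.452 F [ 0.1 -0.1  0.4] j [-0.87  0.23  0.15  2.   -0.04  0.91  0.82] | turn 0.2 then shift cm -0.03 -0.08 3.87 target [0.3827 0.2769 0.144 ]
```

Request:
{"name": "play_rows", "arguments": {"increments": "0 0 1.5 0 -0.1;0 0 1.5 0 -0.1;0 0 0.8 0 -0.1;0 0 0 0 -0.1;0 0 0 0 -0.1"}}

```text
clock: 39.65
position: [0.3822, 0.2779, 0.1445]
ee_rot: [0.095, 3.14, 0.001]
force: [-0.1, 0.4, 0.4]
width: 0.454
gripper_force: 0.0
```

Request:
{"name": "play_rows", "arguments": {"increments": "0 -0.8 0 0 -0.1;0 -0.8 -0.1 0 -0.1;0 -0.7 -0.3 0 -0.1;0 -0.7 -0.3 0 -0.1;0 0 0 0 -0.1"}}

```text
clock: 40.07
position: [0.3804, 0.2465, 0.1519]
ee_rot: [0.096, 3.139, 0.001]
force: [0.9, 0.0, -0.2]
width: 0.45
gripper_force: 0.0
```

```bash
python3 to.py c 15 178 .16 0; python3 look.py q
```

```text
t40.07 pos [0.3804 0.2465 0.1519] yaw 86.5 tilt [ 0.001  0.001 -1.   ] w 0.450 F [ 0.9  0.  -0.2] j [-0.82  0.24  0.15  2.08 -0.05  0.82  0.87] | turn 0.2 then shift cm -0.04 -1.46 -0.81 target [0.3798 0.232  0.16  ]
knob chest mm 96 [ 38. 161. 170.] [ -1. 130. 160.] [ 47. 193. 222.]
lid 4659 x-at-z [(170, 105.8), (200, 102.8), (230, 99.9), (260, 96.9), (290, 93.9), (320, 90.6)] angle 1.4779256643269627
lid 1211 x-at-z [(170, 107.0), (200, 104.1), (230, 100.6), (260, 97.4), (290, 94.5), (320, 91.2)] angle 1.483029174847611
```

Knee has been pulled past straight. I pull further so that the lid drops to about 1.40.

Request:
{"name": "play_rows", "arguments": {"increments": "0 -0.6 -0.3 0 -0.1;0 -0.6 -0.3 0 -0.1;0 -0.6 -0.3 0 -0.1;0 -0.4 -0.2 0 -0.1;0 0 0 0 -0.1"}}

```text
clock: 40.58
position: [0.3787, 0.2247, 0.1622]
ee_rot: [0.096, 3.14, -0.0]
force: [-0.3, -0.0, -0.2]
width: 0.451
gripper_force: 0.0
```

```bash
python3 to.py c 5 178 .16 0; python3 look.py r
```

```text
t40.58 pos [0.3787 0.2247 0.1622] yaw 86.5 tilt [ 0. -0. -1.] w 0.451 F [-0.3 -0.  -0.2] j [-0.8   0.21  0.17  2.1  -0.05  0.84  0.9 ] | turn 0.2 then shift cm -0.06 -0.26 0.22 target [0.3792 0.222  0.16  ]
knob chest mm 98 [ 16. 162. 178.] [-22. 130. 169.] [ 25. 193. 232.]
lid 4110 x-at-z [(170, 100.3), (200, 94.5), (230, 88.7), (260, 82.9), (290, 77.3), (320, 71.4)] angle 1.3892185336553793
lid 744 x-at-z [(170, 101.5), (200, 96.1), (230, 89.9), (260, 84.6), (290, 78.2), (320, 72.4)] angle 1.4024189998397172
```

Request:
{"name": "play_rows", "arguments": {"increments": "0 1.2 0 0 -0.1;0 0 -3 0 -0.1;0 0 -4 0 -0.1;0 0 -4 0 -0.2;0 0 -4 0 -0.4"}}

```text
clock: 41.1
position: [0.379, 0.2384, 0.3135]
ee_rot: [-0.093, -3.14, 0.001]
force: [0.1, 1.7, -0.1]
width: 0.371
gripper_force: 0.0
```

Request:
{"name": "play_rows", "arguments": {"increments": "0 0 -4 0 -0.4;0 0 -4 0 -0.4;0 0 -1 0 -0.4;0 0 0 0 -0.4"}}

```text
clock: 41.43
position: [0.3806, 0.2396, 0.4051]
ee_rot: [0.093, 3.136, 0.007]
force: [0.1, 0.8, -0.1]
width: 0.302
gripper_force: 0.0
```

```bash
python3 to.py c 126 0 .4 0; python3 look.py u
python3 - <<'E'
from to import *
a=np.radians(YA); X=np.array([np.cos(a),np.sin(a)]);Y=np.array([-np.sin(a),np.cos(a)])
for n in("scene","top"):
    im=vision.get_image(n); W=cloud(im); w=W[...,:2]-O; C=np.dstack([w@X,w@Y,W[...,2]])*1000; f=im["frame"].astype(int)
    m=(C[...,0]>105)&(C[...,0]<160)&(abs(C[...,1])<50)&(C[...,2]>300)&(C[...,2]<345)&(f.max(-1)-f.min(-1)<30)
    if m.any(): print(n,m.sum(),np.median(C[m],0),C[m].min(0),C[m].max(0))
E
```

```text
t41.43 pos [0.3806 0.2396 0.4051] yaw 86.6 tilt [ 0.005  0.004 -1.   ] w 0.302 F [ 0.1  0.8 -0.1] j [-0.85  0.03  0.17  1.67 -0.    1.44  0.84] | turn 0.3 then shift cm -17.77 10.33 0.64 target [0.5646 0.3312 0.4   ]
knob chest mm 102 [ 17. 161. 177.] [ 12. 129. 168.] [ 28. 195. 182.]
lid 4105 x-at-z [(170, 100.3), (200, 94.4), (230, 88.7), (260, 82.9), (290, 77.1), (320, 71.5)] angle 1.3891910230541773
knob chest mm 14 [ 21. 193. 180.] [ 16. 189. 175.] [ 27. 197. 186.]
lid 872 x-at-z [(170, 101.9), (200, 95.8), (230, 90.4), (260, 84.3), (290, 78.5), (320, 72.5)] angle 1.4020020323849904
scene 261 [115.44668928   2.15017926 325.00309939] [105.09706817 -49.53163036 316.90079   ] [125.10169625  49.67739573 330.44553865]
top 193 [117.70483847   1.0763056  328.50516084] [106.1719744  -49.94507801 318.57863402] [125.86971647  49.80838221 333.22927291]
```

Request:
{"name": "play_rows", "arguments": {"increments": "-3.5 1.9 0 0 -0.4;-3.5 1.9 0 0 -0.4;-3.5 1.9 0 0 -0.4;-3.5 1.9 0 0 -0.4;-3.5 1.9 0 0 -0.4"}}

```text
clock: 42.05
position: [0.5609, 0.3229, 0.3997]
ee_rot: [-0.093, -3.138, 0.003]
force: [-0.1, 0.2, 0.5]
width: 0.299
gripper_force: 0.0
```

Request:
{"name": "play_rows", "arguments": {"increments": "0 0 0 0 -0.4;0 0 0 0 -0.4;0 0 0 0 -0.4"}}

```text
clock: 42.3
position: [0.5594, 0.3219, 0.3999]
ee_rot: [-0.095, -3.138, 0.003]
force: [-0.6, -1.0, -0.3]
width: 0.302
gripper_force: 0.0
```

```bash
python3 to.py c 121 0 .36 0
```

```text
t42.30 pos [0.5594 0.3219 0.3999] yaw 86.5 tilt [-0.003 -0.002 -1.   ] w 0.302 F [-0.6 -1.  -0.3] j [-0.76  0.4   0.24  1.22 -0.09  1.53  0.98] | turn 0.2 then shift cm -0.47 0.47 3.99 target [0.5643 0.3262 0.36  ]
```

Request:
{"name": "play_rows", "arguments": {"increments": "-0.5 0.5 0 0 -0.4;0 0 2 0 -0.4;0 0 2 0 -0.4;0 0 0 0 -0.4;0 0 0 0 -0.4"}}

```text
clock: 42.72
position: [0.5641, 0.3266, 0.3622]
ee_rot: [-0.093, -3.139, 0.0]
force: [0.7, 0.3, -0.1]
width: 0.301
gripper_force: 0.0
```

```bash
python3 to.py c 121 0 .304 0
```

```text
t42.72 pos [0.5641 0.3266 0.3622] yaw 86.6 tilt [-0.001 -0.    -1.   ] w 0.301 F [ 0.7  0.3 -0.1] j [-0.76  0.42  0.24  1.29 -0.1   1.45  0.99] | turn 0.3 then shift cm -0.03 -0.04 5.82 target [0.5643 0.3262 0.304 ]
```

Request:
{"name": "play_rows", "arguments": {"increments": "0 0 1.5 0.3 -0.4;0 0 1.5 0 -0.4;0 0 1.5 0 -0.4;0 0 1.3 0 -0.4;0 0 0 0 -0.4"}}

```text
clock: 43.13
position: [0.5643, 0.3267, 0.3032]
ee_rot: [-0.102, -3.139, 0.001]
force: [-1.1, -0.8, -0.4]
width: 0.302
gripper_force: 0.0
```

Request:
{"name": "play_rows", "arguments": {"grip_force": 20, "increments": "0 0 0 0 -1;0 0 0 0 -1;0 0 0 0 -1;0 0 0 0 -1;0 0 0 0 -1"}}

```text
clock: 43.55
position: [0.5657, 0.3269, 0.3057]
ee_rot: [0.103, 3.138, 0.002]
force: [-1.7, -1.7, 6.4]
width: 0.12
gripper_force: 20.0
```

```bash
python3 to.py c 121 0 .304 0; python3 look.py v
python3 - <<'E'
import numpy as np
a=np.radians(13.18+np.degrees(1.39)-np.linspace(0,79.6,27)); r=21.05
print(np.c_[np.diff(-r*np.cos(a)),-np.diff(r*np.sin(a))].round(2).tolist())
E
```

```text
t43.55 pos [0.5657 0.3269 0.3057] yaw 86.3 tilt [ 0.002  0.001 -1.   ] w 0.120 F [-1.7 -1.7  6.4] j [-0.75  0.44  0.23  1.39 -0.1   1.32  0.98] | turn -0.0 then shift cm 0.14 -0.07 0.17 target [0.5643 0.3262 0.304 ]
knob chest mm 104 [ 18. 163. 177.] [ 14. 131. 169.] [ 29. 194. 182.]
lid 4006 x-at-z [(170, 100.7), (200, 95.2), (230, 89.5), (260, 83.8), (290, 78.3), (320, 72.8)] angle 1.3924369759107968
knob chest mm 115 [ 21. 166. 179.] [ 16. 130. 171.] [ 30. 198. 188.]
lid 552 x-at-z [(170, 102.2), (200, 96.4), (230, 90.8), (260, 85.0), (290, 79.4), (320, 73.6)] angle 1.4063892221374985
[[-1.12, -0.03], [-1.12, 0.03], [-1.12, 0.09], [-1.11, 0.15], [-1.1, 0.21], [-1.09, 0.27], [-1.08, 0.33], [-1.06, 0.39], [-1.03, 0.44], [-1.01, 0.5], [-0.98, 0.55], [-0.95, 0.6], [-0.92, 0.65], [-0.88, 0.7], [-0.84, 0.75], [-0.8, 0.79], [-0.76, 0.83], [-0.71, 0.87], [-0.66, 0.91], [-0.61, 0.94], [-0.56, 0.97], [-0.51, 1.0], [-0.46, 1.03], [-0.4, 1.05], [-0.34, 1.07], [-0.29, 1.09]]
```

Request:
{"name": "play_rows", "arguments": {"increments": "0 -1.12 -0.03 0 -1;0 -1.12 0.03 0 -1;0 -1.12 0.09 0 -1;0 -1.11 0.15 0 -1;0 -1.1 0.21 0 -1"}}

```text
clock: 44.07
position: [0.5618, 0.2709, 0.3]
ee_rot: [0.102, 3.138, 0.002]
force: [2.4, 4.4, 1.4]
width: 0.121
gripper_force: 20.0
```

Request:
{"name": "play_rows", "arguments": {"increments": "0 -1.09 0.27 0 -1;0 -1.08 0.33 0 -1;0 -1.06 0.39 0 -1;0 -1.03 0.44 0 -1;0 -1.01 0.5 0 -1"}}

```text
clock: 44.48
position: [0.5579, 0.2173, 0.2794]
ee_rot: [-0.103, -3.14, 0.0]
force: [1.7, 2.1, 1.5]
width: 0.122
gripper_force: 20.0
```

```bash
python3 to.py c 0 0 .304 0; python3 look.py w|grep knob
```

```text
t44.48 pos [0.5579 0.2173 0.2794] yaw 86.2 tilt [-0. -0. -1.] w 0.122 F [1.7 2.1 1.5] j [-0.64  0.36  0.25  1.58 -0.09  1.22  1.13] | turn -0.1 then shift cm 0.06 -1.19 -2.46 target [0.5565 0.2055 0.304 ]
knob chest mm 94 [-56. 162. 162.] [-62. 131. 154.] [-47. 194. 166.]
knob chest mm 108 [-54. 164. 162.] [-60. 131. 157.] [-46. 196. 169.]
```

Request:
{"name": "play_rows", "arguments": {"increments": "0 -0.98 0.55 0 -1;0 -0.95 0.6 0 -1;0 -0.92 0.65 0 -1;0 -0.88 0.7 0 -1;0 -0.84 0.75 0 -1"}}

```text
clock: 45.0
position: [0.5547, 0.1725, 0.2467]
ee_rot: [-0.102, -3.139, -0.0]
force: [0.9, 3.3, 0.6]
width: 0.121
gripper_force: 20.0
```

Request:
{"name": "play_rows", "arguments": {"increments": "0 -0.8 0.79 0 -1;0 -0.76 0.83 0 -1;0 -0.71 0.87 0 -1;0 -0.66 0.91 0 -1;0 -0.61 0.94 0 -1"}}

```text
clock: 45.42
position: [0.5523, 0.1371, 0.203]
ee_rot: [-0.102, -3.139, 0.0]
force: [-1.0, 2.7, 1.1]
width: 0.122
gripper_force: 20.0
```

```bash
python3 to.py c -90 0 .1432 0; python3 look.py x|grep knob
```

```text
t45.42 pos [0.5523 0.1371 0.203 ] yaw 86.3 tilt [-0.001 -0.    -1.   ] w 0.122 F [-1.   2.7  1.1] j [-0.53  0.37  0.26  1.76 -0.11  1.03  1.27] | turn -0.0 then shift cm 0.02 -2.14 5.98 target [0.5507 0.1157 0.1432]
knob chest mm 89 [-93. 161. 104.] [-98. 130.  96.] [-86. 194. 108.]
```

Request:
{"name": "play_rows", "arguments": {"increments": "0 -0.45 0.8 0 -1;0 -0.42 0.85 0 -1;0 -0.38 0.85 0 -1;0 -0.32 0.85 0 -1;0 -0.28 0.85 0 -1"}}

```text
clock: 45.93
position: [0.5511, 0.1184, 0.1611]
ee_rot: [-0.103, -3.139, 0.001]
force: [-4.0, -0.4, 1.5]
width: 0.117
gripper_force: 20.0
```

Request:
{"name": "play_rows", "arguments": {"increments": "0 -0.22 0.7 0 -1;0 -0.15 0.5 0 -1;0 -0.1 0.4 0 -1;0 0 0 0 -1;0 0 0 0 -1"}}

```text
clock: 46.35
position: [0.5508, 0.114, 0.1455]
ee_rot: [-0.103, -3.139, 0.001]
force: [-4.4, -3.1, -3.4]
width: 0.123
gripper_force: 20.0
```

```bash
python3 to.py .5505 .1133 .1426 0; python3 look.py y|grep knob
```

```text
t46.35 pos [0.5508 0.114  0.1455] yaw 86.2 tilt [-0.001 -0.001 -1.   ] w 0.123 F [-4.4 -3.1 -3.4] j [-0.48  0.42  0.25  1.84 -0.13  0.9   1.33] | turn -0.1 then shift cm 0.02 -0.08 0.29 target [0.5505 0.1133 0.1426]
knob chest mm 13 [-91. 187.  53.] [-92. 171.  47.] [-87. 195.  55.]
```

Request:
{"name": "play_rows", "arguments": {"increments": "0 0 0.2 0 -1;0 0 0.15 0 -1;0 0 0.1 0 -1;0 0 0 0 -1;0 0 0 0 -1"}}

```text
clock: 46.87
position: [0.5508, 0.1133, 0.142]
ee_rot: [-0.104, -3.139, 0.002]
force: [-5.9, -6.9, 3.0]
width: 0.13
gripper_force: 20.0
```

```bash
python3 to.py .5505 .1133 .1426 0
```

```text
t46.87 pos [0.5508 0.1133 0.142 ] yaw 86.2 tilt [-0.001 -0.001 -1.   ] w 0.130 F [-5.9 -6.9  3. ] j [-0.48  0.42  0.25  1.85 -0.13  0.89  1.33] | turn -0.1 then shift cm 0.03 0.00 -0.06 target [0.5505 0.1133 0.1426]
```

Request:
{"name": "play_rows", "arguments": {"increments": "0 0 0 0 -0.4;0 0 0 0 -0.2;0 0 0 0 0;0 0 0 0 0;0 0 0 0 0"}}

```text
clock: 47.28
position: [0.5518, 0.1151, 0.142]
ee_rot: [0.101, 3.139, 0.001]
force: [0.1, -0.2, -0.4]
width: 0.434
gripper_force: 0.0
```

Request:
{"name": "play_rows", "arguments": {"increments": "0 0 -1.5 0 0;0 0 -3 0 0;0 0 -3.5 0 0;0 0 -3.5 0 0;0 0 0 0 0"}}

```text
clock: 47.7
position: [0.5547, 0.1153, 0.2636]
ee_rot: [0.102, 3.13, 0.006]
force: [1.3, 0.3, 0.4]
width: 0.5
gripper_force: 0.0
```

Request:
{"name": "play_rows", "arguments": {"increments": "0 -3.5 0 0 0;0 -3.5 0 0 0;0 -3.5 0 0 0;0 -3.5 0 0 0;0 0 0 0 0"}}

```text
clock: 48.12
position: [0.5415, -0.0336, 0.2571]
ee_rot: [0.117, 3.138, -0.005]
force: [-0.7, -0.8, -0.7]
width: 0.498
gripper_force: 0.0
```

```bash
python3 chest.py; python3 things.py; python3 look.py z
```

```text
scene lid [0.5573 0.202 ] [0.2411 0.2209] 86.5921630859375 0.12153666674738217 [[0.4399999976158142, 0.08799999952316284], [0.6600000262260437, 0.07500000298023224], [0.675000011920929, 0.3160000145435333], [0.45399999618530273, 0.32899999618530273]]
bar 218 ((0.5525146722793579, 0.11183930933475494), (0.012883627787232399, 0.12117160111665726), 85.89571380615234) [0.5564786  0.11055972 0.16360766] 0.1687117966192403
knob 5 [0.39931684 0.12477364 0.04840607] [0.39634846 0.12381804 0.04481756] [0.40246069 0.12632815 0.05171949]
top lid [0.5571 0.206 ] [0.2352 0.2244] 86.84178924560547 0.12272735751501829 [[0.4390000104904175, 0.0949999988079071], [0.6629999876022339, 0.0820000022649765], [0.6759999990463257, 0.31700000166893005], [0.4519999921321869, 0.33000001311302185]]
bar 153 ((0.547977089881897, 0.11428951472043991), (0.012560318224132061, 0.11751433461904526), 86.4472427368164) [0.54801231 0.11427861 0.16529462] 0.17063541146046268
knob 63 [0.37838401 0.13418865 0.05242582] [0.35508279 0.12773557 0.0468256 ] [0.41915573 0.14076658 0.06036612]
scene coaster1 0.77 [39. 40. 43.] circ [ 0.3419 -0.1923] 0.0335 box [ 0.3439 -0.1922] z 0.01
scene coaster1 0.58 [255. 198. 236.] circ [ 0.3622 -0.0936] 0.0328 box [ 0.3622 -0.0935] z 0.01
scene cup1 0.72 [  0. 156. 151.] circ [0.3679 0.003 ] 0.032 box [0.3688 0.0027] z 0.049
top coaster1 0.68 [251. 149. 186.] circ [ 0.3462 -0.0899] 0.0428 box [ 0.3575 -0.1007] z 0.013
top coaster1 0.5 [35. 34. 36.] circ [ 0.3397 -0.1932] 0.0318 box [ 0.3383 -0.1924] z 0.014
knob chest mm 2 [-90. 150.  45.] [-90. 149.  44.] [-90. 150.  47.]
knob chest mm 36 [-81. 180.  53.] [-88. 158.  48.] [-77. 196.  59.]
```

View pics/zs.png

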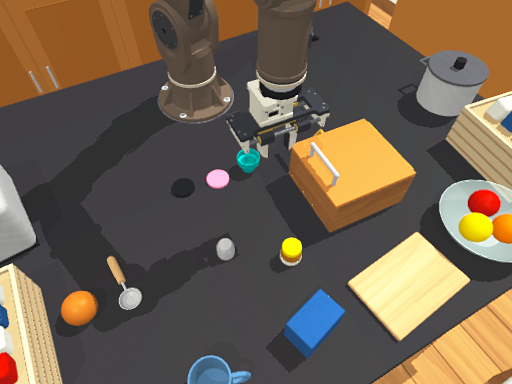

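The lid is shut: its top sits at 0.1215 m and the bar is where it started. The bystanders have not moved and the gripper is clear of everything.

```bash
python3 -c "
from cell import job; print(job.sign_off())"
```

```text
the job is handed in; nothing more can be done
None
```

The job is handed in: the two cups present (blue nested in terracotta) are upright in one stack in the chest with both cork coasters lying flat. The stay was locked for loading and then broken, the lid is fully shut, and the honey jar, salt cellar and spoon were left where they were.

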